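# Screw the lid onto the hardware jar

## Robot

A 6-joint arm with a two-finger parallel gripper is mounted at the origin on a cart in front of the work surface, level with it; the furniture and walls round the work are solid. World frame = base frame: x ahead of the robot, y to its left, z up, the work surface at z = 0. Lengths are in m, angles in rad, forces in N, time in s.
With the tool pointing down it reaches from about 0.3 to 0.775 m from the base axis. Payload 14.6 kg.
Tool frame: the origin (TCP) lies on the front face of the gripper's body, between the roots of the fingers; the fingertips stand 97 mm ahead of it and the grasp point (between the pads) lies 78 mm ahead of it; z points along the fingers, y is the direction in which the jaws open and shut (so a half turn about z gives the same grasp; the last joint's range is limited). The gripper opens to 94 mm and grips with 3 to 60 N. Pads are 16 mm wide; open, the fingers measure 119 mm over their backs; the gripper's body (75 mm by 177 mm) begins 78 mm behind the grasp point.
Start: joints at [1.208, 0.3, 1.521, -0, 1.321, -0.067], TCP at [0.16, 0.526, 0.303] pointing down, gripper open.
Joint ranges: [-3.03, 3.03], [-0.79, 2.21], [0.23, 2.52], [-1.04, 4.18], [0, 3.07], [-2.55, 2.55]. Speed limits (rad/s): [2.22, 2.22, 2.57, 3.14, 3.14, 3.14].

## Interface

Orientations are given as [roll, pitch, yaw] about the fixed x, y, z axes, in that order (R = Rz(yaw) Ry(pitch) Rx(roll)).
In Python, from station import ctrl gives the robot as it stands. The module is installed in compiled form; this text tells all that it offers.
- The arm moves only by the shell command python3 -m pendant 'ROWS' [FORCE]. ROWS is JSON, a list of rows, each an object of numbers: "rx", "ry", "rz": the turn, a rotation vector about the tool's x, y, z each as a share of 4 degrees, from -1 to 1; "tx", "ty", "tz": the shift along the tool's x, y, z each as a share of 0.04 m, from -1 to 1; "grip": the gripper command: -1 is fully open, 1 is shut, values between are in proportion. A call has 1 to 8 rows; each row shifts and turns the pose as measured when the row begins, along the tool's axes as they then stand; what a row does not reach is not made up. A row lasts 1/12 s, in which the tool goes at most 41.7 mm and 7.16 degrees, less where a joint would pass 70% of its speed; a pose out of reach is approached as far as the arm can. A call with a number of a shift or a turn outside -1 to 1 is refused whole. A call with a gripper value outside its range is refused whole. The fingers move at their own pace and stop on an object; FORCE is the grip in N (left out, the last holds). Time passes only in rows, so rows that do not move let the fingers close. It gives the time, the measured TCP pose, the force and the opening at its end, in the units of the state.
- ctrl.get_obs(): the state, without advancing time (a new reading comes with each control period).
- ctrl.camera(name): name is "side" or "top" or "wrist"; returns a dict with "pixels" (420x560x3 uint8, blue, green, red), "fx", "fy", "cx", "cy" (pixels), "world_from_camera" (4x4, takes a point from camera to world coordinates). Camera axes: x right, y up, looking along -z (the intrinsics and any distortion apply to the point x, -y, -z); pixel columns grow to the right and rows downward; lengths in m; the calibration is good to about 2 mm. A picture is of the moment at which its call begins. There is no depth.
- ctrl.hand_in(): hands the job in, once; it reports no verdict.
The state is a dict: "time_s": time; "qpos": joint angles; "joint_vel": joint speeds; "tau": joint torques, N m; "ee_pos": TCP position; "eef_rot": TCP orientation; "force": force on the tool from outside, world axes, zero at the start; "moment": the same for the moment, N m; "grip_width": finger opening in m.
Only numpy, scipy, OpenCV 4.12 (cv2) and the standard library are available. Lean on these libraries where they do the work, as an engineer would, in place of code of your own. Each camera call takes 0.05 s, during which the arm holds its last target.

## Task

Close the open jar of wooden plugs with the larger of the two lids, the one that fits it: rest the lid level on top of the jar's thread, turn it back (anticlockwise seen from above) until it drops into the thread start, then tighten it clockwise as far as it goes, let go and draw the hand clear. Leave the smaller lid and everything else on the table where they are.

Things in the scene. Friction and masses are not known exactly. Their poses are not given: they have to be found in the camera images.
- lid_large: the larger lid: grey fluted screw lid, 58 mm across, 32 mm tall, 50 g; it starts leaning on its rest, tipped 30 degrees from level. Origin at the centre of its open lower edge, z through its closed top. The lower 20 mm are a skirt, 51 mm inside, with three lugs inside at its own x axis and 120 and 240 degrees from it; low radial bars on the top show where the lugs are
- lid_grip (a point): centre of the solid top part of lid_large (the top 12 mm), 26 mm above its lower edge: grip here across the diameter, any way round, squarely to the lid
- lug (a point): the middle of the lug on the x axis of lid_large, 23.5 mm from the lid's axis and 5 mm above its lower edge. Each of the three lugs is 6 mm wide and 4 mm tall and reaches in to 43 mm across
- lid_small: the smaller lid, grey and fluted too, 44 mm across and 26 mm tall, leaning the same way on its own rest; it does not fit the jar, so leave it. Origin at the centre of its lower edge, z through its top
- rest_large: plywood rest of the larger lid, fixed to the table, foot 90 x 70 mm, origin at the centre of the foot's underside. A slope 46 mm wide falls 30 degrees towards the rest's -x, with a lip 8 mm high at its low end; the lid lies on it with its origin 60 mm straight above the rest's. The lid overhangs the slope on both sides (rest's +y and -y): room for the fingers
- rest_small: the same kind of rest for the smaller lid. Either rest may stand at the left or the right
- jar: open white plastic jar, 67 mm across, on a plywood foot 100 x 100 x 18 mm fixed to the table, so it cannot turn. Origin at the centre of the foot's underside, z up. Neck 40 mm across and 26 mm tall, with a three-start right-hand thread 48 mm across, slippery (friction about 0.25). The starts lie at the jar's x axis and at 120 and 240 degrees, each marked by a small bar on the shoulder below
- jar_neck (a point): the jar's axis at half neck height (105 mm above the table). Clockwise from above: each start is open from above for 25 degrees to both sides; then 60 degrees of sloping thread, 3 mm thick, its top 6 mm below the rim, falling to 11 mm; then a stop rib 10 degrees wide, almost to the rim. It blocks lugs lying on the thread, so only turning anticlockwise finds the start; below, it stops the tightened lugs
- jar_rim (a point): centre of the jar's mouth at the rim, 118 mm above the table, axes as the jar's. The lid's origin lies 9 to 13 mm below it while the lugs lie on top of the thread, about 16.5 to 17 mm below when they have dropped into the starts, 20 mm below when the lid is tight with its inner face on the rim
- start0 (a point): where the middle of a lug lies when it has dropped into thread start 0 (0 degrees from the jar's x axis)
- start1 (a point): where the middle of a lug lies when it has dropped into thread start 1 (120 degrees from the jar's x axis)
- start2 (a point): where the middle of a lug lies when it has dropped into thread start 2 (240 degrees from the jar's x axis)
- stop0 (a point): where the middle of a lug lies when the lid is tight: 77.5 degrees clockwise of start 0. The thread begins to bind about 4 degrees earlier
- stop1 (a point): where the middle of a lug lies when the lid is tight: 77.5 degrees clockwise of start 1. The thread begins to bind about 4 degrees earlier
- stop2 (a point): where the middle of a lug lies when the lid is tight: 77.5 degrees clockwise of start 2. The thread begins to bind about 4 degrees earlier
- tape: roll of black tape lying flat, 110 mm across and 45 mm high, loose bystander; origin at the centre of its underside, as for all the bystanders
- glue_bottle: glue bottle, 58 mm across and 197 mm tall, standing, loose bystander
- screw_carton: small brown carton, 60 x 85 x 40 mm, loose bystander
- dowel_carton: small grey carton, 65 x 100 x 30 mm, loose bystander
- battery: drill battery, 88 x 83 x 52 mm, loose bystander
- walnut_offcut: dark wood offcut, 45 x 140 x 28 mm, loose bystander
- marker: black marker, 20 x 135 x 18 mm, lying, loose bystander
- pencil: pencil, 7 x 162 x 8 mm, lying, loose bystander
Things that resemble listed ones, but are neither listed nor needed, are in the scene too. Leave any orange look-alike of the lid_large alone.

How it is judged:
On the way, in this order (a step that is already met when the one before it is completed fails the run):
1. the larger lid rests level on top of the jar's thread, not yet in it (z of lid_large in the frame of jar_rim between -0.0148 and -0.0055 m and horizontal distance between lid_large and jar_rim below 0.005 m and angle between the z axis of lid_large and the z axis of jar, either way round below 0.12 rad and contact force between lid_large and jar above 0.1 N), for 0.2 s.
2. it has been turned back until its lugs dropped into the thread starts (z of lid_large in the frame of jar_rim below -0.0152 m and (distance between lug and start0 below 0.011 m or distance between lug and start1 below 0.011 m or distance between lug and start2 below 0.011 m) and angle between the z axis of lid_large and the z axis of jar, either way round below 0.12 rad), for 0.1 s.
At the end, for the whole second after the job is handed in: the larger lid sits tight on the jar: its inner face on the rim (within 1 mm), level within 4 degrees and centred within 4 mm, its lugs within 4 mm (10 degrees of turn) of the stops, released and at rest (z of lid_large in the frame of jar_rim below -0.019 m and (distance between lug and stop0 below 0.004 m or distance between lug and stop1 below 0.004 m or distance between lug and stop2 below 0.004 m) and angle between the z axis of lid_large and the z axis of jar, either way round below 0.07 rad and horizontal distance between lid_large and jar_rim below 0.004 m and linear speed of lid_large below 0.01 m/s); the robot touches nothing.
It fails at once if the smaller lid is moved by more than 20 mm (distance of lid_small from where it was at the start of the episode above 0.02 m).
It fails at once if a loose bystander (tape, bottle, carton, battery, offcut, marker, pencil) is moved by more than 25 mm (distance of any of tape, glue_bottle, screw_carton, dowel_carton, battery, walnut_offcut, marker, pencil from where it was at the start of the episode above 0.025 m).
It also fails if it takes over 54 s, if anything falls off the work surface, if the arm or the gripper's body presses on something with over 40 N, if the wrist force passes 120 N, or if a joint passes its speed limit or range.

## Working session

There is one attempt and no reset: what is moved stays moved. The work goes in short steps, Python scripts to look and compute and a shell command to move; the robot and the scene stay as the last step left them, time stands still between calls to the robot, and variables do not carry over. Pictures are saved under pics/ and viewed, and the job is handed in when it is done.

```bash
mkdir -p pics
cat > h.py <<'E'
import numpy as np, cv2, json
from station import ctrl
from scipy.spatial.transform import Rotation as R
def shot(name,fn):
    c=ctrl.camera(name); im=np.array(c["pixels"]); cv2.imwrite("pics/%s.png"%fn,im)
    np.savez("pics/%s.npz"%fn,K=[c["fx"],c["fy"],c["cx"],c["cy"]],T=np.array(c["world_from_camera"]))
    print([k for k in c if k!="pixels"]); return im
def load(fn):
    d=np.load("pics/%s.npz"%fn); return d["K"],d["T"]
def ray(fn,u,v):
    K,T=load(fn); d=np.array([(u-K[2])/K[0],-(v-K[3])/K[1],-1.0]); d=T[:3,:3]@d
    return T[:3,3],d/np.linalg.norm(d)
def plane(fn,u,v,z):
    o,d=ray(fn,u,v); return o+d*(z-o[2])/d[2]
def tri(*obs):
    A=np.zeros((3,3));b=np.zeros(3);L=[]
    for fn,u,v in obs:
        o,d=ray(fn,u,v);P=np.eye(3)-np.outer(d,d);A+=P;b+=P@o;L.append((P,o))
    x=np.linalg.solve(A,b); return x,[np.linalg.norm(P@(x-o)) for P,o in L]
def proj(fn,p):
    K,T=load(fn); q=T[:3,:3].T@(np.array(p)-T[:3,3]); return np.array([K[2]+K[0]*q[0]/-q[2],K[3]-K[1]*q[1]/-q[2]])
def crop(fn,x0,y0,x1,y1,s,out):
    im=cv2.imread("pics/%s.png"%fn)[y0:y1,x0:x1]; cv2.imwrite("pics/%s.png"%out,cv2.resize(im,None,fx=s,fy=s,interpolation=cv2.INTER_CUBIC))
E
python3 - <<'E'
from h import *
for n in("top","side","wrist"): shot(n,n+"0"); print(load(n+"0"))
print(ctrl.get_obs())
E
```

```text
['fx', 'fy', 'cx', 'cy', 'world_from_camera']
(array([475.81749862, 475.81749862, 278.43003573, 214.19908663]), array([[ 1.86345456e-03,  9.81000041e-01, -1.93998573e-01,
         3.40423961e-01],
       [-9.99945777e-01, -1.59667881e-04, -1.04123844e-02,
         6.99397415e-03],
       [-1.02455249e-02,  1.94007457e-01,  9.80946551e-01,
         1.32613495e+00],
       [ 0.00000000e+00,  0.00000000e+00,  0.00000000e+00,
         1.00000000e+00]]))
['fx', 'fy', 'cx', 'cy', 'world_from_camera']
(array([506.05260471, 506.05260471, 280.30658662, 212.55296581]), array([[-0.87528155, -0.40906751,  0.2579651 ,  0.94082394],
       [ 0.48342244, -0.75506975,  0.44291356,  0.60795443],
       [ 0.0136001 ,  0.51238018,  0.85865103,  1.29960138],
       [ 0.        ,  0.        ,  0.        ,  1.        ]]))
['fx', 'fy', 'cx', 'cy', 'world_from_camera']
(array([337.26846114, 337.26846114, 278.13002595, 208.04774163]), array([[ 2.91442440e-01, -9.16323562e-01, -2.74613246e-01,
         8.03283520e-02],
       [ 9.56588247e-01,  2.79030775e-01,  8.41472124e-02,
         5.51587595e-01],
       [-4.80526600e-04, -2.87215872e-01,  9.57865759e-01,
         3.82193648e-01],
       [ 0.00000000e+00,  0.00000000e+00,  0.00000000e+00,
         1.00000000e+00]]))
{'time_s': 0.15, 'qpos': array([ 1.20838621e+00,  3.00362903e-01,  1.52141763e+00,  6.06170348e-06,
        1.32066543e+00, -6.65612482e-02]), 'joint_vel': array([ 0.00098733, -0.00175633, -0.00074028, -0.00120432, -0.00051499,
        0.00110145]), 'tau': array([ 1.97710782e-03, -5.31966877e+01, -3.52817702e+01,  7.08235893e-02,
        2.36695900e-02, -2.86946795e-05]), 'ee_pos': array([0.1602993 , 0.5260167 , 0.30221478]), 'eef_rot': array([-3.14074162e+00, -6.26145406e-05,  2.84574225e+00]), 'force': array([ 0.40312748, -0.04179138, -0.24581543]), 'moment': array([-0.00502556, -0.0261763 , -0.04748486]), 'grip_width': 0.09374968360855397}
```

View pics/top0.png

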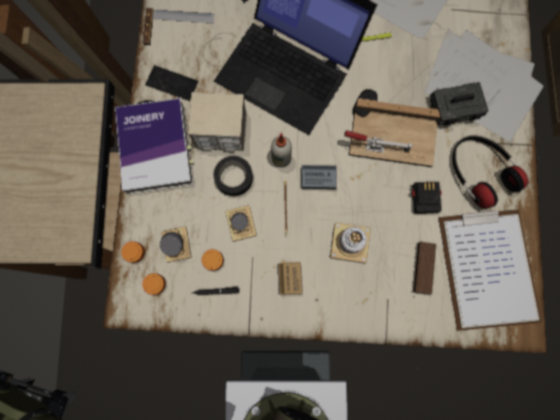

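View pics/side0.png

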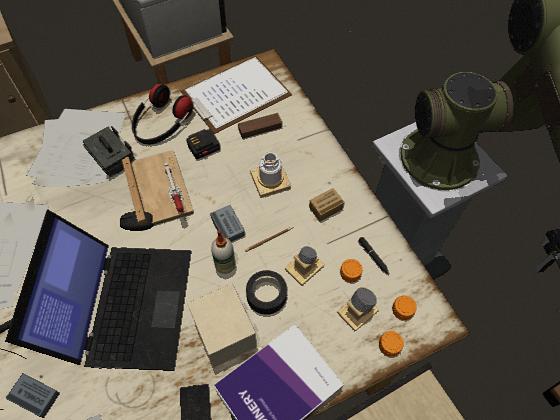

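View pics/wrist0.png

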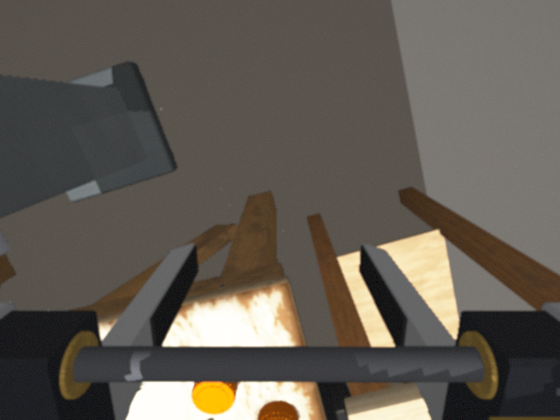

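The top view shows two grey lids: A at (172,243) with the larger foot and disc, and B at (239,222). In the side view these are A (362,298) and B (308,255). Four orange discs lie around A and are the look-alikes. The jar is at (352,241). A looks like lid_large, so I'll check it in enlarged crops.

Run:
```python
from h import *
crop("top0",110,190,270,310,5,"c1"); crop("side0",270,230,430,350,5,"c2"); crop("top0",320,210,390,270,8,"c3"); crop("side0",235,140,305,200,8,"c4")
for n,a,b in(("A",(172,243),(362,298)),("B",(239,222),(308,255)),("jar",(353,238),(271,160))):
    print(n,tri(("top0",*a),("side0",*b)))
```

```text
A (array([0.51106713, 0.3011709 , 0.07604302]), [np.float64(0.0017937257737764942), np.float64(0.0017937257737765289)])
B (array([0.56870869, 0.12569937, 0.06740901]), [np.float64(0.0010098112651510409), np.float64(0.0010098112651510272)])
jar (array([ 0.51975826, -0.17362557,  0.10972255]), [np.float64(0.0017928222352801672), np.float64(0.0017928222352801674)])
```

View pics/c1.png

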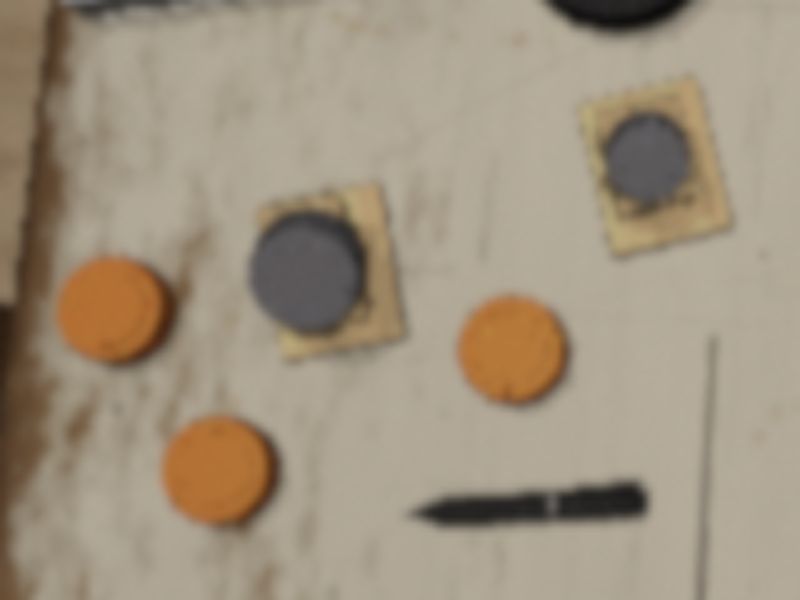

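View pics/c2.png

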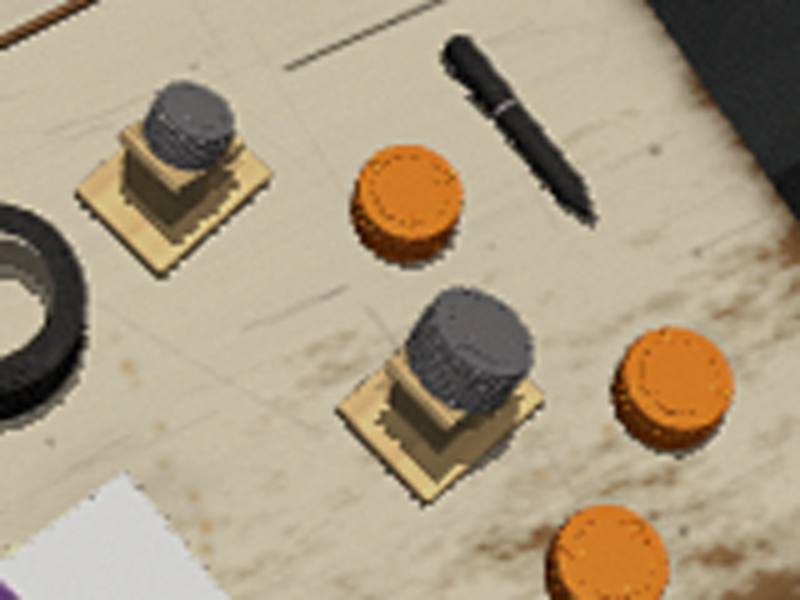

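View pics/c3.png

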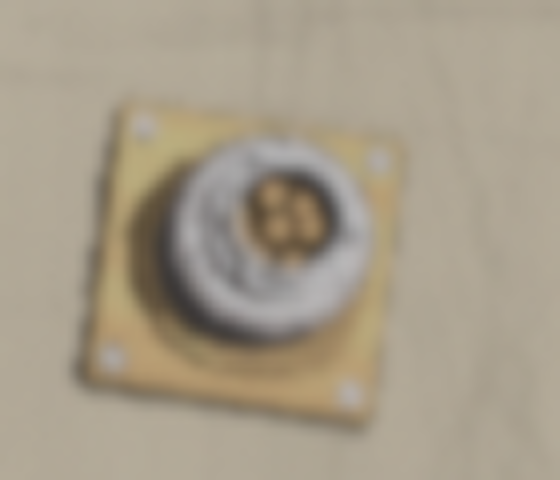

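View pics/c4.png

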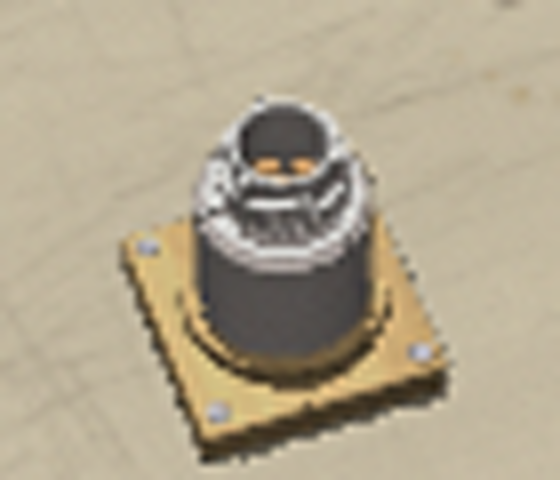

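A at (172,243) is the larger lid, as its disc is clearly bigger than B's. Its slope falls towards the robot, and the rest's yaw is about 0.16 rad. Next I'll measure the rest foot's orientation and the distance to a viewing/pre-grasp pose.

```bash
cat >> h.py <<'E'
def rot(tilt,yaw): # tool z leaning tilt toward azimuth..: tool x yaw; base: pointing down
    return None
def Rtool(z,x):
    z=np.array(z)/np.linalg.norm(z); x=np.array(x)-z*np.dot(x,z); x/=np.linalg.norm(x)
    return np.column_stack([x,np.cross(z,x),z])
def need(p,Rt):
    o=ctrl.get_obs(); Rc=R.from_euler("xyz",o["eef_rot"]).as_matrix()
    d=Rc.T@(np.array(p)-o["ee_pos"]); rv=R.from_matrix(Rc.T@Rt).as_rotvec()
    print("t",round(o["time_s"],2),"pos",o["ee_pos"].round(4),"rpy",o["eef_rot"].round(3),"F",o["force"].round(1),"w",round(o["grip_width"],4),"q",o["qpos"].round(2))
    print("shift units(40mm) tool axes",(d/.04).round(2),"  turn units(4deg)",(rv/np.radians(4)).round(2))
    print("shift units in TARGET axes",(Rt.T@(np.array(p)-o["ee_pos"])/.04).round(2))
def lidtool(yaw,tilt=np.pi/6):
    z=np.array([np.sin(tilt)*np.cos(yaw),np.sin(tilt)*np.sin(yaw),-np.cos(tilt)])
    return Rtool(z,[-np.cos(yaw),-np.sin(yaw),0])
E
python3 - <<'E'
from h import *
im=cv2.imread("pics/top0.png"); hsv=cv2.cvtColor(im,cv2.COLOR_BGR2HSV)
def pp(u,v): return plane("top0",u,v,.006)
# foot corners large from crop c1
c=[(110+x/5,190+y/5) for x,y in((380,185),(405,335),(288,360))]
P=[pp(*q) for q in c]; print(np.array(P).round(3)); e=P[0]-P[1]; print("yaw",np.arctan2(e[1],e[0]), np.linalg.norm(e),np.linalg.norm(P[1]-P[2]))
c=[(320+x/8,210+y/8) for x,y in((118,100),(404,138),(375,425),(80,385))]
P=[plane("top0",u,v,.018) for u,v in c]; P=np.array(P);print("jar foot",P.round(4),P.mean(0)); 
for i in range(4): e=P[(i+1)%4]-P[i]; print(np.degrees(np.arctan2(e[1],e[0])),np.linalg.norm(e))
need([.422,.285,.237],lidtool(.165))
E
```

```text
[[0.565 0.282 0.006]
 [0.48  0.264 0.006]
 [0.466 0.329 0.006]]
yaw 0.2015719120374097 0.0864398968074482 0.0661446125831273
jar foot [[ 0.5755 -0.1363  0.018 ]
 [ 0.5621 -0.2353  0.018 ]
 [ 0.4624 -0.2219  0.018 ]
 [ 0.476  -0.1211  0.018 ]] [ 0.51898423 -0.17865573  0.018     ]
-97.71643560906641 0.09995902469510333
172.30752614704755 0.10062478627961872
82.2869671034179 0.10164505126623108
-8.652358397473089 0.10064424118741842
t 0.15 pos [0.1603 0.526  0.3022] rpy [-3.141 -0.     2.846] F [ 0.4 -0.  -0.2] w 0.0937 q [ 1.21  0.3   1.52  0.    1.32 -0.07]
shift units(40mm) tool axes [-8.02 -3.85  1.63]   turn units(4deg) [-1.74 -7.37 -6.45]
shift units in TARGET axes [-3.92 -7.02  4.14]
```

```bash
python3 -m pendant '[{"tx":-1,"ty":-0.48,"tz":0.1},{"tx":-1,"ty":-0.48,"tz":0.1},{"tx":-1,"ty":-0.48,"tz":0.1},{"tx":-1,"ty":-0.48,"tz":0.2},{"tx":-1,"ty":-0.48,"tz":0.2},{"tx":-1,"ty":-0.48,"tz":0.2},{"tx":-1,"ty":-0.48,"tz":0.2},{"tx":-1,"ty":-0.48,"tz":0.2}]'
python3 -c "
from h import *
need([.422,.285,.237],lidtool(.19))"
```

```text
t 0.15 pos [0.1603 0.526  0.3022] rpy [-3.141 -0.     2.846] F [ 0.4 -0.  -0.2] w 0.0937 q [ 1.21  0.3   1.52  0.    1.32 -0.07]
shift units(40mm) tool axes [-8.02 -3.85  1.63]   turn units(4deg) [-1.83 -7.35 -6.8 ]
shift units in TARGET axes [-3.76 -7.15  4.06]$[0]: bad value
```

```bash
python3 -m pendant '[{"rx":0,"ry":0,"rz":0,"tx":-1,"ty":-0.48,"tz":0.1,"grip":-1},{"rx":0,"ry":0,"rz":0,"tx":-1,"ty":-0.48,"tz":0.1,"grip":-1},{"rx":0,"ry":0,"rz":0,"tx":-1,"ty":-0.48,"tz":0.1,"grip":-1},{"rx":0,"ry":0,"rz":0,"tx":-1,"ty":-0.48,"tz":0.2,"grip":-1},{"rx":0,"ry":0,"rz":0,"tx":-1,"ty":-0.48,"tz":0.2,"grip":-1},{"rx":0,"ry":0,"rz":0,"tx":-1,"ty":-0.48,"tz":0.2,"grip":-1}]'
python3 -c "
from h import *
need([.422,.285,.237],lidtool(.19))"
```

```text
time_s: 0.65
ee_pos: [0.343, 0.3573, 0.2679]
eef_rot: [3.141, -0.001, 2.857]
force: [-0.0, 1.8, 0.5]
grip_width: 0.0939
t 0.65 pos [0.343  0.3573 0.2679] rpy [ 3.141e+00 -1.000e-03  2.857e+00] F [-0.   1.8  0.5] w 0.0939 q [ 0.73  0.21  1.72  0.    1.21 -0.56]
shift units(40mm) tool axes [-2.4  -1.18  0.77]   turn units(4deg) [-1.77 -7.37 -6.64]
shift units in TARGET axes [-1.   -2.15  1.47]
```

```bash
python3 -m pendant '[{"rx":-0.22,"ry":-0.92,"rz":-0.83,"tx":-0.22,"ty":-0.2,"tz":0.14,"grip":-1},{"rx":-0.22,"ry":-0.92,"rz":-0.83,"tx":-0.22,"ty":-0.2,"tz":0.14,"grip":-1},{"rx":-0.22,"ry":-0.92,"rz":-0.83,"tx":-0.22,"ty":-0.2,"tz":0.14,"grip":-1},{"rx":-0.22,"ry":-0.92,"rz":-0.83,"tx":-0.22,"ty":-0.2,"tz":0.14,"grip":-1},{"rx":-0.22,"ry":-0.92,"rz":-0.83,"tx":-0.22,"ty":-0.2,"tz":0.14,"grip":-1},{"rx":-0.22,"ry":-0.92,"rz":-0.83,"tx":-0.22,"ty":-0.2,"tz":0.14,"grip":-1},{"rx":-0.22,"ry":-0.92,"rz":-0.83,"tx":-0.22,"ty":-0.2,"tz":0.14,"grip":-1},{"rx":-0.22,"ry":-0.92,"rz":-0.83,"tx":-0.22,"ty":-0.2,"tz":0.14,"grip":-1}]'
python3 -c "
from h import *
need([.422,.285,.237],lidtool(.19)); shot('wrist','w1')"
```

```text
time_s: 1.32
ee_pos: [0.4222, 0.2805, 0.2368]
eef_rot: [-3.129, 0.54, -2.933]
force: [0.9, -0.9, -0.5]
grip_width: 0.094
t 1.32 pos [0.4222 0.2805 0.2368] rpy [-3.129  0.54  -2.933] F [ 0.9 -0.9 -0.5] w 0.094 q [ 0.58  0.13  1.96 -0.37  0.58 -0.93]
shift units(40mm) tool axes [-0.02  0.11  0.  ]   turn units(4deg) [-0.04  0.23  0.23]
shift units in TARGET axes [-0.02  0.11  0.  ]
['fx', 'fy', 'cx', 'cy', 'world_from_camera']
```

View pics/w1.png

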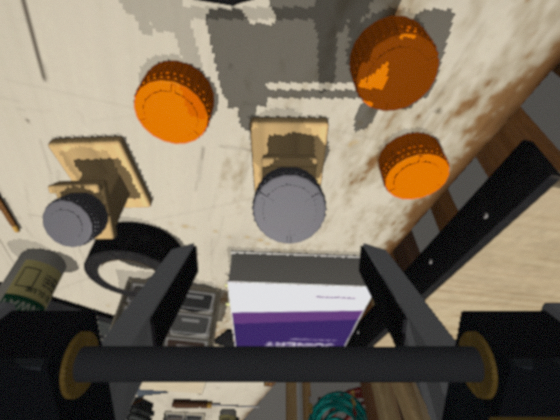

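The wrist view shows the large lid at (289,204), almost along its axis. The small lid is at (75,218) and orange ones are at (174,103), (413,165) and (395,62). I'll enlarge it to confirm the identity and read the lug bars.

Run:
```python
from h import *
crop("w1",240,100,340,250,4,"c5")
im=cv2.imread("pics/c5.png"); g=cv2.cvtColor(im,cv2.COLOR_BGR2GRAY); g=cv2.createCLAHE(4,(4,4)).apply(g); cv2.imwrite("pics/c5b.png",np.hstack([im,cv2.cvtColor(g,cv2.COLOR_GRAY2BGR)]))
```

```text
(no output)
```

View pics/c5b.png

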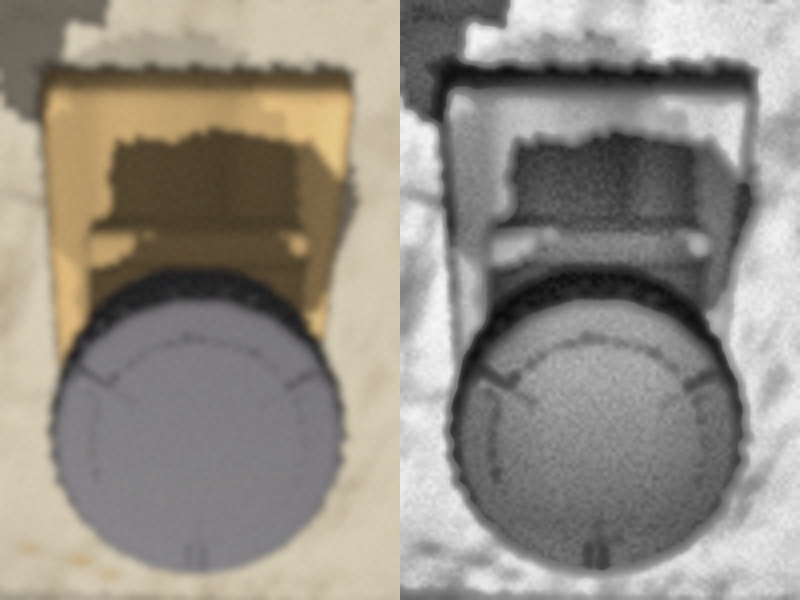

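The crop confirms lid_large, grey and on its rest. It has three lug bars, at crop (195,553), (90,375) and (302,380), so one lug points up the slope (rest +x). Now I'll shift sideways for a second wrist view.

```bash
python3 -m pendant '[{"rx":0,"ry":0,"rz":0,"tx":0,"ty":1,"tz":0,"grip":-1},{"rx":0,"ry":0,"rz":0,"tx":0,"ty":1,"tz":0,"grip":-1},{"rx":0,"ry":0,"rz":0,"tx":0,"ty":0,"tz":0,"grip":-1}]'
python3 -c "
from h import *
shot('wrist','w2'); need([.422,.285,.237],lidtool(.19))
for f in('w1','w2'):
    im=cv2.imread('pics/%s.png'%f); hsv=cv2.cvtColor(im,cv2.COLOR_BGR2HSV); m=((hsv[...,1]<60)&(hsv[...,2]>75)&(hsv[...,2]<150)).astype(np.uint8)
    m=cv2.morphologyEx(m,cv2.MORPH_OPEN,np.ones((3,3))); n,l,s,c=cv2.connectedComponentsWithStats(m)
    for i in range(1,n):
        if 1500<s[i,4]<8000: 
            cn=max(cv2.findContours((l==i).astype(np.uint8),0,1)[0],key=len); e=cv2.fitEllipse(cv2.convexHull(cn)); print(f,s[i],c[i].round(1),[np.round(x,1) for x in e])
"
```

```text
time_s: 1.62
ee_pos: [0.4071, 0.3579, 0.235]
eef_rot: [-3.127, 0.541, -2.939]
force: [-0.1, -0.2, -0.0]
grip_width: 0.0939
['fx', 'fy', 'cx', 'cy', 'world_from_camera']
t 1.67 pos [0.4073 0.3561 0.2347] rpy [-3.126  0.54  -2.938] F [-0.7 -0.2 -1. ] w 0.0939 q [ 0.74  0.22  1.85 -0.47  0.65 -0.71]
shift units(40mm) tool axes [-0.03 -1.82 -0.02]   turn units(4deg) [-0.13  0.23  0.16]
shift units in TARGET axes [-0.05 -1.82 -0.04]
w1 [ 522   75   38   74 1587] [546.1 107.9] [array([695., 166.]), array([109.4, 370.9]), np.float64(113.7)]
w1 [ 252  175   74   68 3901] [288.9 208.3] [array([288.8, 208.3]), array([67.5, 73.7]), np.float64(87.8)]
w1 [  43  200   49   47 1785] [ 67.  223.2] [array([ 67.1, 223.2]), array([41.8, 54.3]), np.float64(127.5)]
w1 [ 228  253  135   33 2115] [291.3 274.5] [array([285.8, 270.4]), array([ 32. , 160.8]), np.float64(94.9)]
w2 [ 500    0   60   52 1747] [537.7  17.3] [array([479.9,  -6.1]), array([13. , 44.3]), np.float64(0.0)]
w2 [ 205    8   55  123 3628] [232.8  60. ] [array([237. ,  60.5]), array([ 53.5, 133.4]), np.float64(167.3)]
w2 [ 470   66   90  119 6998] [520.  129.9] [array([519.7, 127.6]), array([ 85.2, 133.8]), np.float64(147.1)]
w2 [ 154  175   74   70 3890] [189.4 208.7] [array([189.5, 208.9]), array([66.1, 75.7]), np.float64(122.3)]
w2 [ 195  252  121   34 3249] [255.2 269.6] [array([256. , 269.2]), array([ 37.2, 159.2]), np.float64(90.7)]
w2 [ 225  383   53   37 1540] [256.1 402.8] [array([250.9, 419.1]), array([48.2, 92.2]), np.float64(26.6)]
```

View pics/w2.png

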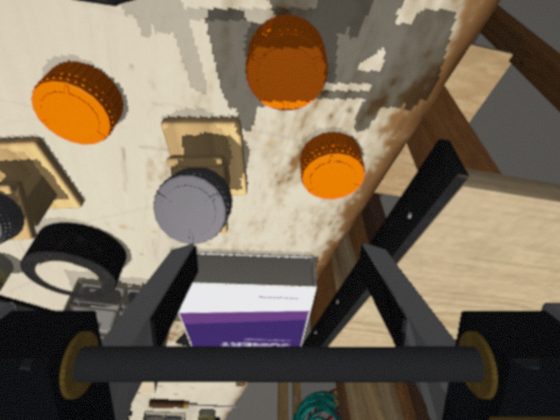

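Run:
```python
from h import *
x,r=tri(("w1",288.8,208.3),("w2",189.5,208.9)); print("top centre wrist",x,r)
# top, side fits
for f,(x0,y0,x1,y1),th in(("top0",(155,225,190,265),95),("side0",(345,285,382,315),0)):
    im=cv2.imread('pics/%s.png'%f); hsv=cv2.cvtColor(im,cv2.COLOR_BGR2HSV); print(f,hsv[243,172] if f=="top0" else hsv[296,364])
print(tri(("w1",288.8,208.3),("w2",189.5,208.9),("top0",171.7,244.5)), proj("top0",x),proj("side0",x))
a=plane("w1",251.2,118.7,.006);b=plane("w1",328,118,.006);e=a-b;print(a,b,np.linalg.norm(e),"yaw",np.arctan2(e[1],e[0])+np.pi/2)
crop("w2",150,105,250,250,4,"c6")
```

```text
top centre wrist [0.50188361 0.30472144 0.08287976] [np.float64(1.5619752373032244e-05), np.float64(1.561975237316178e-05)]
top0 [165  11  92]
side0 [ 0 10 98]
(array([0.50541131, 0.30400643, 0.0795231 ]), [np.float64(0.0015439601895477), np.float64(0.0003032791758597707), np.float64(0.0017052087369920101)]) [170.41303464 245.63835359] [366.87287751 296.70957759]
[0.47764733 0.26639198 0.006     ] [0.46311653 0.33167968 0.006     ] 0.06688518087412397 yaw 0.21899621704903205
```

View pics/c6.png

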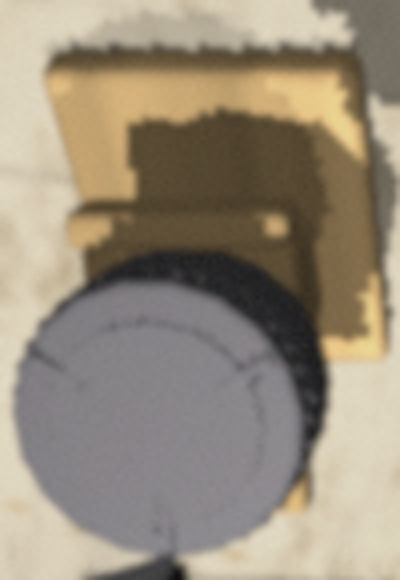

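```bash
python3 - <<'E'
from h import *
for f,(x0,y0,x1,y1) in(("top0",(155,225,192,262)),("side0",(345,282,385,318))):
    im=cv2.imread('pics/%s.png'%f)[y0:y1,x0:x1]; im=cv2.resize(im,None,fx=8,fy=8,interpolation=cv2.INTER_CUBIC); hsv=cv2.cvtColor(im,cv2.COLOR_BGR2HSV)
    m=((hsv[...,1]<45)&(hsv[...,2]>78)&(hsv[...,2]<125)).astype(np.uint8); m=cv2.morphologyEx(m,cv2.MORPH_OPEN,cv2.getStructuringElement(2,(25,25)))
    n,l,s,c=cv2.connectedComponentsWithStats(m); i=1+np.argmax(s[1:,4]); cn=max(cv2.findContours((l==i).astype(np.uint8),0,1)[0],key=len); e=cv2.fitEllipse(cv2.convexHull(cn))
    print(f,x0-.44+e[0][0]/8,y0-.44+e[0][1]/8,np.array(e[1])/8,e[2]); cv2.ellipse(im,e,(0,255,0),1); cv2.imwrite("pics/e_%s.png"%f,im)
o,T=load("w1"); x=np.array([.5019,.3047,.0829]); print(np.linalg.norm(T[:3,3]-x))
E
python3 -c "
import cv2,numpy as np
a=cv2.imread('pics/e_top0.png');b=cv2.imread('pics/e_side0.png');h=max(a.shape[0],b.shape[0]);f=lambda i:cv2.copyMakeBorder(i,0,h-i.shape[0],0,0,0)
cv2.imwrite('pics/e.png',np.hstack([f(a),f(b)]))"
```

```text
top0 169.87400299072266 245.16732650756836 [19.69580841 22.07017708] 124.5543212890625
side0 366.17149406433106 296.0200877761841 [13.88252831 22.63308525] 127.3092041015625
0.2658570748154999
```

View pics/e.png

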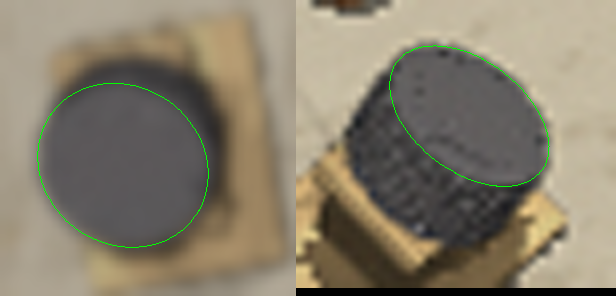

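Run:
```python
from h import *
print(tri(("top0",170,245.1),("side0",366.2,296)))
x,r=tri(("w1",288.8,208.3),("w2",189.5,208.9),("top0",170,245.1),("side0",366.2,296));print(x,r)
T=lidtool(.21); g=x+.006*T[:,2]; print("grip",g,"tz",T[:,2])
need(g-.078*T[:,2],T)
print("pre"); need(g-.158*T[:,2],T)
```

```text
(array([0.50333396, 0.30409482, 0.08755054]), [np.float64(0.0009135390134923095), np.float64(0.0009135390134922339)])
[0.5024924  0.30440819 0.08313463] [np.float64(0.0007112722371434831), np.float64(0.0006381535080040932), np.float64(0.0015558089542227994), np.float64(0.001989177683744768)]
grip [0.50542649 0.30503357 0.07793848] tz [ 0.48901546  0.10422995 -0.8660254 ]
t 1.67 pos [0.4073 0.3561 0.2347] rpy [-3.126  0.54  -2.938] F [-0.7 -0.2 -1. ] w 0.0939 q [ 0.74  0.22  1.85 -0.47  0.65 -0.71]
shift units(40mm) tool axes [ 0.14 -1.71  2.54]   turn units(4deg) [-0.27  0.23 -0.09]
shift units in TARGET axes [ 0.11 -1.76  2.51]
pre
t 1.67 pos [0.4073 0.3561 0.2347] rpy [-3.126  0.54  -2.938] F [-0.7 -0.2 -1. ] w 0.0939 q [ 0.74  0.22  1.85 -0.47  0.65 -0.71]
shift units(40mm) tool axes [ 0.11 -1.75  0.54]   turn units(4deg) [-0.27  0.23 -0.09]
shift units in TARGET axes [ 0.11 -1.76  0.51]
```

```bash
python3 -m pendant '[{"rx":-0.13,"ry":0.12,"rz":0,"tx":0.05,"ty":-0.9,"tz":0.25,"grip":-1},{"rx":-0.13,"ry":0.12,"rz":0,"tx":0.05,"ty":-0.9,"tz":0.25,"grip":-1},{"rx":0,"ry":0,"rz":0,"tx":0,"ty":0,"tz":0,"grip":-1}]'
python3 - <<'E'
from h import *
T=lidtool(.21); need(np.array([.5055,.3048,.0803])-.078*T[:,2],T)
E
```

```text
time_s: 1.92
ee_pos: [0.427, 0.2862, 0.2151]
eef_rot: [3.137, 0.519, -2.937]
force: [0.1, -0.3, -0.6]
grip_width: 0.094
t 1.92 pos [0.427  0.2862 0.2151] rpy [ 3.137  0.519 -2.937] F [ 0.1 -0.3 -0.6] w 0.094 q [ 0.58  0.18  1.95 -0.35  0.55 -0.94]
shift units(40mm) tool axes [-0.07  0.04  1.98]   turn units(4deg) [ 0.03 -0.07 -0.06]
shift units in TARGET axes [-0.06  0.05  1.98]
```

```bash
python3 -m pendant '[{"rx":0,"ry":-0.03,"rz":0,"tx":-0.04,"ty":0.04,"tz":0.5,"grip":-1},{"rx":0,"ry":-0.03,"rz":0,"tx":-0.04,"ty":0,"tz":0.5,"grip":-1},{"rx":0,"ry":0,"rz":0,"tx":0,"ty":0,"tz":0.5,"grip":-1},{"rx":0,"ry":0,"rz":0,"tx":0,"ty":0,"tz":0.25,"grip":-1}]'
python3 - <<'E'
from h import *
T=lidtool(.21); need(np.array([.5055,.3048,.0803])-.078*T[:,2],T); shot("wrist","w3")
E
```

```text
time_s: 2.25
ee_pos: [0.4652, 0.2927, 0.1567]
eef_rot: [3.134, 0.523, -2.948]
force: [-0.7, -0.4, -0.3]
grip_width: 0.0939
t 2.25 pos [0.4652 0.2927 0.1567] rpy [ 3.134  0.523 -2.948] F [-0.7 -0.4 -0.3] w 0.0939 q [ 0.55  0.35  1.9  -0.41  0.43 -0.88]
shift units(40mm) tool axes [0.05 0.09 0.23]   turn units(4deg) [-0.01 -0.   -0.21]
shift units in TARGET axes [0.05 0.09 0.23]
['fx', 'fy', 'cx', 'cy', 'world_from_camera']
```

View pics/w3.png

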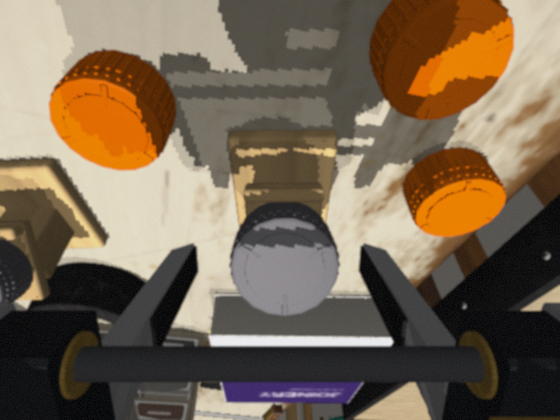

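The lid's top (centre about (285,262)) sits between the open fingers (197 and 362), with clear room on both sides. I'll make the final correction and then grip.

```bash
python3 -m pendant '[{"rx":0,"ry":0,"rz":-0.2,"tx":0.05,"ty":0.09,"tz":0.2,"grip":-1},{"rx":0,"ry":0,"rz":0,"tx":0,"ty":0,"tz":0,"grip":-1}]'
python3 - <<'E'
from h import *
T=lidtool(.21); need(np.array([.5055,.3048,.0803])-.078*T[:,2],T); shot("wrist","w4")
im=cv2.imread("pics/w4.png")
E
```

```text
time_s: 2.47
ee_pos: [0.4666, 0.2963, 0.1476]
eef_rot: [-3.14, 0.52, -2.933]
force: [0.0, -0.6, -0.2]
grip_width: 0.094
t 2.47 pos [0.4666 0.2963 0.1476] rpy [-3.14   0.52  -2.933] F [ 0.  -0.6 -0.2] w 0.094 q [ 0.55  0.37  1.89 -0.43  0.42 -0.87]
shift units(40mm) tool axes [-0.02  0.01  0.01]   turn units(4deg) [-0.04 -0.05 -0.02]
shift units in TARGET axes [-0.02  0.01  0.01]
['fx', 'fy', 'cx', 'cy', 'world_from_camera']
```

View pics/w4.png

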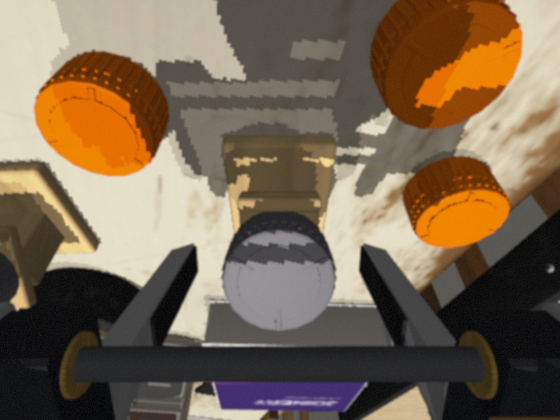

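```bash
python3 -m pendant '[{"rx":0,"ry":0,"rz":0,"tx":0,"ty":0,"tz":0,"grip":1},{"rx":0,"ry":0,"rz":0,"tx":0,"ty":0,"tz":0,"grip":1},{"rx":0,"ry":0,"rz":0,"tx":0,"ty":0,"tz":0,"grip":1},{"rx":0,"ry":0,"rz":0,"tx":0,"ty":0,"tz":0,"grip":1},{"rx":0,"ry":0,"rz":0,"tx":0,"ty":0,"tz":0,"grip":1},{"rx":0,"ry":0,"rz":0,"tx":0,"ty":0,"tz":0,"grip":1}]' 30
python3 - <<'E'
from h import *
T=lidtool(.21); need(np.array([.5055,.3048,.0803])-.078*T[:,2],T); shot("wrist","w5")
E
```

```text
time_s: 3.02
ee_pos: [0.4663, 0.2965, 0.1526]
eef_rot: [3.14, 0.525, -2.936]
force: [0.2, -0.9, 0.1]
grip_width: 0.058
t 3.02 pos [0.4663 0.2965 0.1526] rpy [ 3.14   0.525 -2.936] F [ 0.2 -0.9  0.1] w 0.058 q [ 0.55  0.36  1.89 -0.43  0.42 -0.87]
shift units(40mm) tool axes [ 0.04 -0.    0.12]   turn units(4deg) [-0.01  0.01 -0.06]
shift units in TARGET axes [ 0.04 -0.    0.12]
['fx', 'fy', 'cx', 'cy', 'world_from_camera']
```

View pics/w5.png

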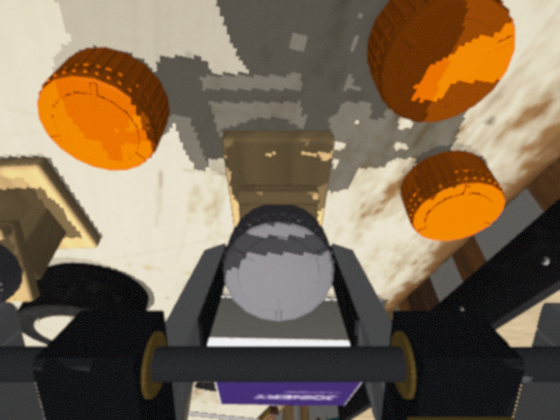

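Gripped at a width of 58.0 mm, with the lid between the pads. Now I'll lift off square to the slope.

```bash
python3 -m pendant '[{"rx":0,"ry":0,"rz":0,"tx":0,"ty":0,"tz":-0.3,"grip":1},{"rx":0,"ry":0,"rz":0,"tx":0,"ty":0,"tz":-0.6,"grip":1},{"rx":0,"ry":0,"rz":0,"tx":0,"ty":0,"tz":-1,"grip":1},{"rx":0,"ry":0,"rz":0,"tx":0,"ty":0,"tz":-1,"grip":1},{"rx":0,"ry":0,"rz":0,"tx":0,"ty":0,"tz":-0.5,"grip":1},{"rx":0,"ry":0,"rz":0,"tx":0,"ty":0,"tz":0,"grip":1}]' 30
python3 - <<'E'
from h import *
T=lidtool(.21); need([.44,.24,.33],T); shot("wrist","w6")
crop("w6",190,170,370,350,4,"c7")
E
```

```text
time_s: 3.57
ee_pos: [0.3967, 0.2813, 0.2732]
eef_rot: [3.141, 0.52, -2.937]
force: [-0.1, -0.2, -0.4]
grip_width: 0.0576
t 3.57 pos [0.3967 0.2813 0.2732] rpy [ 3.141  0.52  -2.937] F [-0.1 -0.2 -0.4] w 0.0576 q [ 0.61  0.04  1.96 -0.31  0.69 -0.97]
shift units(40mm) tool axes [-1.44 -1.23 -0.81]   turn units(4deg) [-0.02 -0.06 -0.06]
shift units in TARGET axes [-1.44 -1.23 -0.81]
['fx', 'fy', 'cx', 'cy', 'world_from_camera']
```

View pics/c7.png

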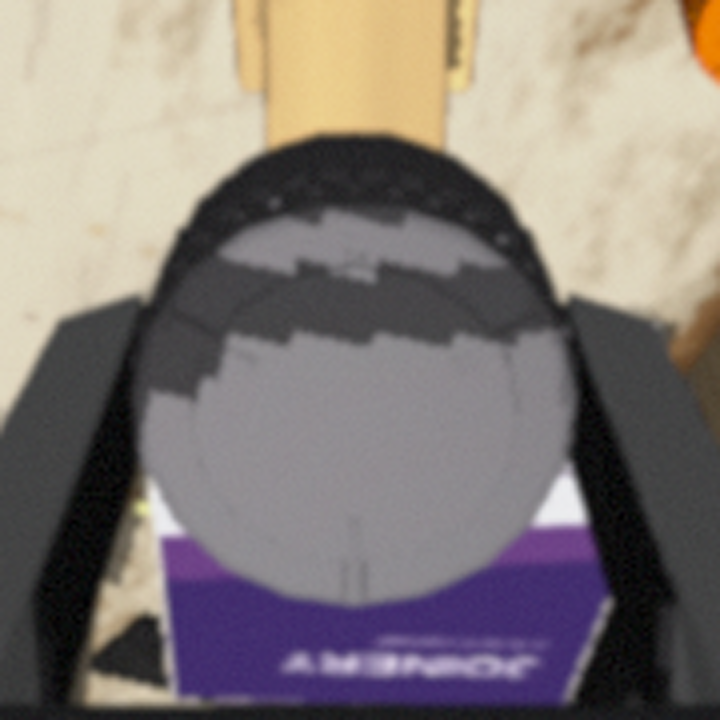

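The lid came off cleanly and is held square. Its three bars are in the crop at (355,575), (195,325) and (515,325). I'll compute the lid's centre, tilt and lug phase in the tool frame.

```bash
cat >> h.py <<'E'
def toolpts(fn,pts,zt,Rc,p):
    out=[]
    for u,v in pts:
        o,d=ray(fn,u,v); o=Rc.T@(o-p); d=Rc.T@d; out.append((o+d*(zt-o[2])/d[2])[:2])
    return np.array(out)
E
python3 - <<'E'
from h import *
o=ctrl.get_obs(); Rc=R.from_euler("xyz",o["eef_rot"]).as_matrix(); p=o["ee_pos"]
K,T=load("w6"); print("cam in tool",(Rc.T@(T[:3,3]-p)).round(4), (Rc.T@T[:3,:3]).round(3))
f=lambda L:[(190-.4+x/4,170-.4+y/4) for x,y in L]
rim=f([(137,400),(578,400),(357,606),(240,240),(480,242),(360,207),(200,530),(515,530)])
bar=f([(355,575),(190,318),(528,320)])
for zt in(.066,.070,.074,.078):
    P=toolpts("w6",rim,zt,Rc,p)
    A=np.c_[2*P,np.ones(len(P))]; s=np.linalg.lstsq(A,(P**2).sum(1),rcond=None)[0]; r=np.sqrt(s[2]+s[0]**2+s[1]**2)
    B=toolpts("w6",bar,zt,Rc,p)-s[:2]
    print(zt,"c",s[:2].round(4),"r",r.round(4),"res",(np.linalg.norm(P-s[:2],axis=1)-r).round(4),"bars deg",np.degrees(np.arctan2(B[:,1],B[:,0])).round(1),np.linalg.norm(B,axis=1).round(3))
E
```

```text
cam in tool [ 0.0843  0.0008 -0.0813] [[-0.     0.958  0.288]
 [ 1.     0.001 -0.001]
 [-0.001  0.288 -0.958]]
0.066 c [0.0073 0.0014] r 0.0262 res [ 0.0004  0.0004  0.0009 -0.0001 -0.0001  0.0001 -0.0008 -0.0008] bars deg [-179.2  -57.9   58.9] [0.023 0.023 0.024]
0.07 c [0.0052 0.0014] r 0.027 res [ 0.0004  0.0004  0.0009 -0.0001 -0.0001  0.0001 -0.0009 -0.0008] bars deg [-179.2  -57.9   58.9] [0.023 0.024 0.024]
0.074 c [0.0031 0.0014] r 0.0277 res [ 0.0004  0.0004  0.001  -0.0001 -0.0001  0.0001 -0.0009 -0.0009] bars deg [-179.2  -57.9   58.9] [0.024 0.025 0.025]
0.078 c [0.001  0.0014] r 0.0284 res [ 0.0005  0.0004  0.001  -0.0001 -0.0001  0.0001 -0.0009 -0.0009] bars deg [-179.2  -57.9   58.9] [0.024 0.025 0.025]
```

Run:
```python
from h import *
for n,a,b in (("bottle cap",(281,139),(221,240)),): print(n,tri(("top0",*a),("side0",*b)))
dn=lambda w: Rtool([0,0,-1],[np.cos(w),np.sin(w),0])
need([.46,.05,.33],dn(2.4)); need([.56,-.27,.33],dn(2.0))
```

```text
bottle cap (array([0.76996716, 0.01434216, 0.15291504]), [np.float64(0.0017520623310990618), np.float64(0.0017520623310987966)])
t 3.62 pos [0.3972 0.2813 0.2718] rpy [ 3.141  0.519 -2.937] F [0.8 0.2 0.3] w 0.0577 q [ 0.61  0.04  1.96 -0.31  0.68 -0.97]
shift units(40mm) tool axes [-1.03 -5.98 -1.09]   turn units(4deg) [ 3.52  6.86 13.25]
shift units in TARGET axes [-5.06 -3.2  -1.46]
t 3.62 pos [0.3972 0.2813 0.2718] rpy [ 3.141  0.519 -2.937] F [0.8 0.2 0.3] w 0.0577 q [ 0.61  0.04  1.96 -0.31  0.68 -0.97]
shift units(40mm) tool axes [ -1.75 -14.32  -0.69]   turn units(4deg) [ 5.    6.26 18.83]
shift units in TARGET axes [-14.23  -2.03  -1.46]
```

```bash
python3 -m pendant '[{"rx":0,"ry":0,"rz":0,"tx":-0.2,"ty":-0.5,"tz":-0.6,"grip":1},{"rx":0,"ry":0,"rz":0,"tx":-0.17,"ty":-0.9,"tz":-0.2,"grip":1},{"rx":0,"ry":0,"rz":0,"tx":-0.17,"ty":-0.9,"tz":-0.1,"grip":1},{"rx":0,"ry":0,"rz":0,"tx":-0.17,"ty":-0.9,"tz":-0.1,"grip":1},{"rx":0,"ry":0,"rz":0,"tx":-0.17,"ty":-0.9,"tz":-0.1,"grip":1},{"rx":0,"ry":0,"rz":0,"tx":-0.17,"ty":-0.9,"tz":0,"grip":1},{"rx":0,"ry":0,"rz":0,"tx":0,"ty":-0.5,"tz":0,"grip":1}]' 30
python3 - <<'E'
from h import *
dn=lambda w: Rtool([0,0,-1],[np.cos(w),np.sin(w),0])
need([.55,-.27,.33],dn(2.0))
E
```

```text
time_s: 4.2
ee_pos: [0.4602, 0.0627, 0.3246]
eef_rot: [-3.138, 0.512, -2.928]
force: [0.2, 0.2, -1.3]
grip_width: 0.0582
t 4.2 pos [0.4602 0.0627 0.3246] rpy [-3.138  0.512 -2.928] F [ 0.2  0.2 -1.3] w 0.0582 q [ 0.02 -0.09  1.95  0.13  0.78 -1.83]
shift units(40mm) tool axes [-0.44 -8.6   0.12]   turn units(4deg) [ 4.91  6.2  18.94]
shift units in TARGET axes [-8.5  -1.42 -0.14]
```

```bash
python3 -m pendant '[{"rx":0.25,"ry":0.32,"rz":0.97,"tx":0,"ty":0,"tz":0,"grip":1},{"rx":0.25,"ry":0.32,"rz":0.97,"tx":0,"ty":0,"tz":0,"grip":1},{"rx":0.25,"ry":0.32,"rz":0.97,"tx":0,"ty":0,"tz":0,"grip":1},{"rx":0.25,"ry":0.32,"rz":0.97,"tx":0,"ty":0,"tz":0,"grip":1},{"rx":0.25,"ry":0.32,"rz":0.97,"tx":0,"ty":0,"tz":0,"grip":1},{"rx":0.25,"ry":0.32,"rz":0.97,"tx":0,"ty":0,"tz":0,"grip":1},{"rx":0.25,"ry":0.32,"rz":0.97,"tx":0,"ty":0,"tz":0,"grip":1},{"rx":0.25,"ry":0.32,"rz":0.97,"tx":0,"ty":0,"tz":0,"grip":1}]' 30 >/dev/null
python3 -m pendant '[{"rx":0.25,"ry":0.32,"rz":0.97,"tx":0,"ty":0,"tz":0,"grip":1},{"rx":0.25,"ry":0.32,"rz":0.97,"tx":0,"ty":0,"tz":0,"grip":1},{"rx":0.25,"ry":0.32,"rz":0.97,"tx":0,"ty":0,"tz":0,"grip":1},{"rx":0.25,"ry":0.32,"rz":0.97,"tx":0,"ty":0,"tz":0,"grip":1},{"rx":0.25,"ry":0.32,"rz":0.97,"tx":0,"ty":0,"tz":0,"grip":1},{"rx":0.25,"ry":0.32,"rz":0.97,"tx":0,"ty":0,"tz":0,"grip":1},{"rx":0.25,"ry":0.32,"rz":0.97,"tx":0,"ty":0,"tz":0,"grip":1},{"rx":0.25,"ry":0.32,"rz":0.97,"tx":0,"ty":0,"tz":0,"grip":1}]'
python3 - <<'E'
from h import *
dn=lambda w: Rtool([0,0,-1],[np.cos(w),np.sin(w),0])
need([.55,-.27,.33],dn(2.0))
E
```

```text
time_s: 5.53
ee_pos: [0.4684, 0.0506, 0.2958]
eef_rot: [3.135, 0.053, 2.169]
force: [0.1, -0.7, 0.2]
grip_width: 0.0575
t 5.53 pos [0.4684 0.0506 0.2958] rpy [3.135 0.053 2.169] F [ 0.1 -0.7  0.2] w 0.0575 q [ 0.05  0.12  1.76 -0.04  1.23 -0.54]
shift units(40mm) tool axes [-7.81 -2.82 -0.46]   turn units(4deg) [0.16 0.75 2.42]
shift units in TARGET axes [-8.14 -1.48 -0.85]
```

```bash
python3 -m pendant '[{"rx":0.05,"ry":0.25,"rz":0.8,"tx":-0.6,"ty":-0.2,"tz":-0.3,"grip":1},{"rx":0.05,"ry":0.25,"rz":0.8,"tx":-0.98,"ty":-0.25,"tz":-0.3,"grip":1},{"rx":0.05,"ry":0.25,"rz":0.8,"tx":-0.98,"ty":-0.18,"tz":-0.2,"grip":1},{"rx":0,"ry":0,"rz":0,"tx":-1,"ty":-0.18,"tz":-0.1,"grip":1},{"rx":0,"ry":0,"rz":0,"tx":-1,"ty":-0.18,"tz":0,"grip":1},{"rx":0,"ry":0,"rz":0,"tx":-1,"ty":-0.18,"tz":0,"grip":1},{"rx":0,"ry":0,"rz":0,"tx":-1,"ty":-0.18,"tz":0,"grip":1},{"rx":0,"ry":0,"rz":0,"tx":-0.6,"ty":-0.1,"tz":0,"grip":1}]' >/dev/null
python3 -m pendant '[{"rx":0,"ry":0,"rz":0,"tx":-0.3,"ty":0,"tz":0,"grip":1},{"rx":0,"ry":0,"rz":0,"tx":0,"ty":0,"tz":0,"grip":1}]'
python3 - <<'E'
from h import *
dn=lambda w: Rtool([0,0,-1],[np.cos(w),np.sin(w),0])
need([.55,-.27,.33],dn(2.0)); shot("wrist","w7")
E
```

```text
time_s: 6.37
ee_pos: [0.5511, -0.2573, 0.3123]
eef_rot: [-3.119, -0.016, 1.981]
force: [-0.5, 1.3, 0.0]
grip_width: 0.0578
t 6.37 pos [ 0.5511 -0.2573  0.3123] rpy [-3.119 -0.016  1.981] F [-0.5  1.3  0. ] w 0.0578 q [-0.49  0.44  1.32 -0.01  1.42 -0.9 ]
shift units(40mm) tool axes [-0.27 -0.16 -0.44]   turn units(4deg) [-0.32 -0.23 -0.27]
shift units in TARGET axes [-0.28 -0.16 -0.44]
['fx', 'fy', 'cx', 'cy', 'world_from_camera']
```

View pics/w7.png

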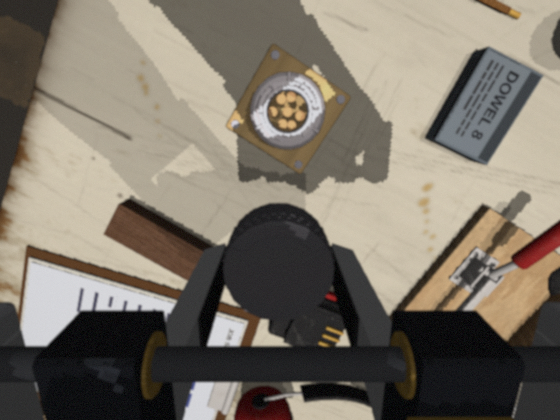

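Run:
```python
from h import *
crop("w7",215,35,365,180,5,"c8")
im=cv2.imread("pics/c8.png"); g=cv2.createCLAHE(4,(4,4)).apply(cv2.cvtColor(im,cv2.COLOR_BGR2GRAY)); cv2.imwrite("pics/c8b.png",cv2.cvtColor(g,cv2.COLOR_GRAY2BGR))
```

```text
(no output)
```

View pics/c8.png

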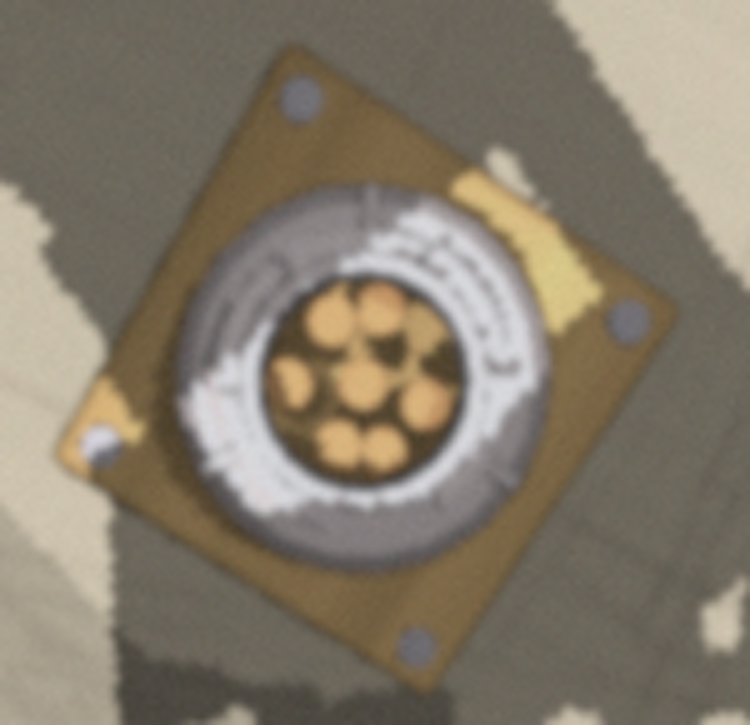

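View pics/c8b.png

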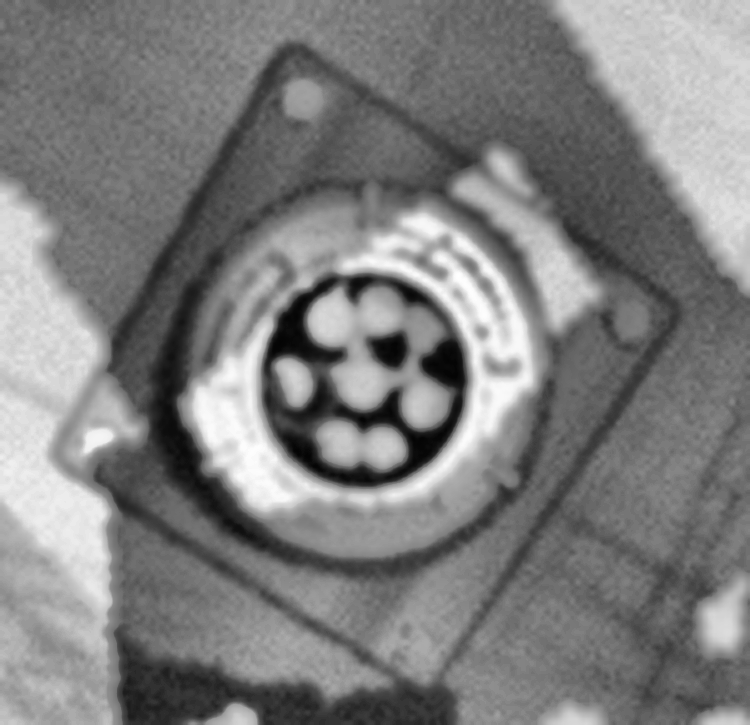

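The jar from above, at (288,108) in the wrist view. The start bars on the shoulder are at crop (372,205), (508,477) and (212,468). Stop ribs show near (283,262) and (505,365).

Run:
```python
from h import *
f=lambda L:[(215-.4+x/5,35-.4+y/5) for x,y in L]
bars=np.array([plane("w7",u,v,.092) for u,v in f([(372,205),(508,477),(212,468)])])
foot=np.array([plane("w7",u,v,.018) for u,v in f([(292,45),(676,312),(428,688),(58,452)])])
mouth=np.array([plane("w7",u,v,.118) for u,v in f([(262,380),(467,380),(365,273),(365,490)])])
sh=np.array([plane("w7",u,v,.088) for u,v in f([(177,375),(551,375),(365,182),(365,570)])])
print("bars",bars.round(4)); print("foot c",foot.mean(0)," mouth c",mouth.mean(0),np.linalg.norm(mouth[0]-mouth[1]),np.linalg.norm(mouth[2]-mouth[3]),"sh",sh.mean(0),np.linalg.norm(sh[0]-sh[1]))
for i in range(4): e=foot[(i+1)%4]-foot[i]; print(np.degrees(np.arctan2(e[1],e[0])),np.linalg.norm(e))
for c in(foot.mean(0),mouth.mean(0)):
    d=bars-c; print(np.degrees(np.arctan2(d[:,1],d[:,0])),np.linalg.norm(d[:,:2],axis=1))
cc=bars.mean(0); d=bars-cc; print("bar centre",cc,np.degrees(np.arctan2(d[:,1],d[:,0])))
# top cam height check of mouth
print(proj("top0",mouth.mean(0)),proj("side0",mouth.mean(0)))
```

```text
bars [[ 0.5106 -0.1511  0.092 ]
 [ 0.5503 -0.1821  0.092 ]
 [ 0.5024 -0.2014  0.092 ]]
foot c [ 0.52084008 -0.17736733  0.018     ]  mouth c [ 0.52092107 -0.17769097  0.118     ] 0.03217722506715087 0.03275940418450353 sh [ 0.5206941  -0.17702558  0.088     ] 0.06504232233316988
-9.120963508589147 0.09597665447914099
-98.84743153598909 0.09494293569806746
171.17632221019713 0.09610305070960529
81.07603782617248 0.09544105736916587
[ 111.34714762   -9.21304635 -127.48710506] [0.0282254  0.02986739 0.03026439]
[ 111.26211804   -8.62250062 -127.98504556] [0.02855635 0.02973721 0.03005801]
bar centre [ 0.52110313 -0.17820318  0.092     ] [ 111.23047262   -7.6913964  -128.86798262]
[355.52785923 236.57587192] [270.55788464 157.65779493]
```

Run:
```python
from h import *
t=("top0",356.2,236.9);s=("side0",270.4,157.5);w=("w7",215-.4+365/5,35-.4+380/5)
for L in((t,s),(w,s),(w,t),(w,t,s)): print(tri(*L))
crop("top0",340,222,372,252,20,"c9"); crop("side0",250,145,292,175,18,"c10")
```

```text
(array([ 0.52037123, -0.17968224,  0.11608544]), [np.float64(3.9671846692190504e-06), np.float64(3.967184669034787e-06)])
(array([ 0.52113752, -0.17759513,  0.1190084 ]), [np.float64(0.00031056387104542966), np.float64(0.0003105638710454594)])
(array([ 0.52016042, -0.17810684,  0.12217802]), [np.float64(0.0009421016285529111), np.float64(0.000942101628553113)])
(array([ 0.52064849, -0.17845525,  0.11788743]), [np.float64(0.0010368774475789772), np.float64(0.0010916334899601116), np.float64(0.00035618197906994676)])
```

View pics/c9.png

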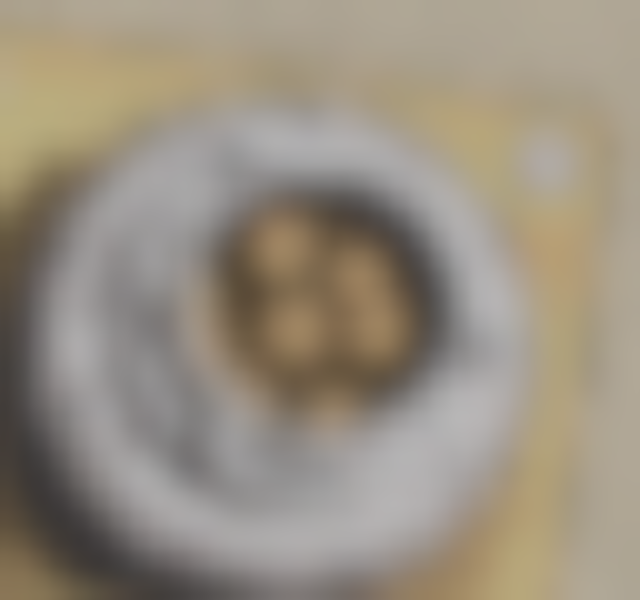

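View pics/c10.png

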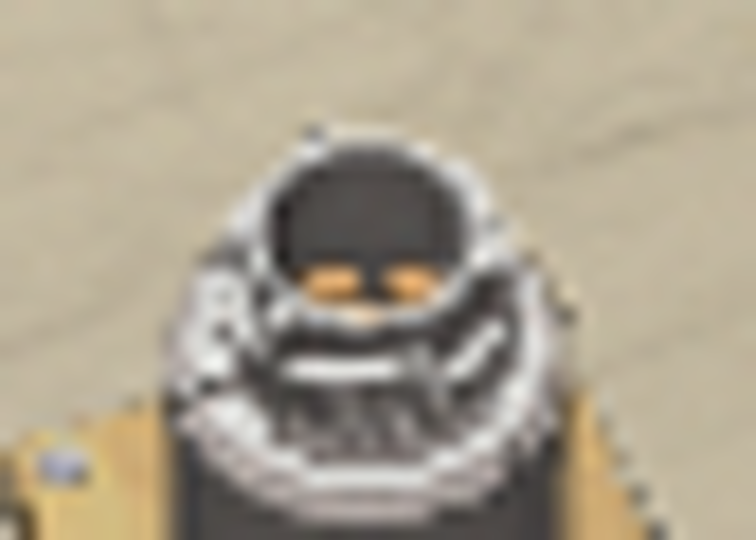

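Run:
```python
from h import *
Rc=R.from_euler("xyz",[3.14,.525,-2.936]).as_matrix(); p=np.array([.4663,.2965,.1526])
for x in([.5025,.3044,.0831],[.5033,.3041,.0876],[.5025,.3042,.0855]): print(Rc.T@(np.array(x)-p))
# drift of in-image lid between w5 and w6? recheck with w7
o=ctrl.get_obs(); Rc=R.from_euler("xyz",o["eef_rot"]).as_matrix()
crop("w7",190,170,370,350,4,"c11")
dn=lambda w: Rtool([0,0,-1],[np.cos(w),np.sin(w),0])
need([.5206,-.1784,.27],dn(np.radians(120)))
```

```text
[0.00277371 0.00021813 0.0787106 ]
[-0.00010644 -0.00023324  0.07517775]
[1.60612665e-03 2.56865979e-05 7.66130517e-02]
t 6.42 pos [ 0.5508 -0.2562  0.3121] rpy [-3.119 -0.017  1.981] F [ 0.5 -0.1 -1.4] w 0.0579 q [-0.49  0.43  1.32 -0.01  1.42 -0.9 ]
shift units(40mm) tool axes [2.07 0.11 1.08]   turn units(4deg) [-0.31 -0.26 -1.62]
shift units in TARGET axes [2.06 0.32 1.05]
```

View pics/c11.png

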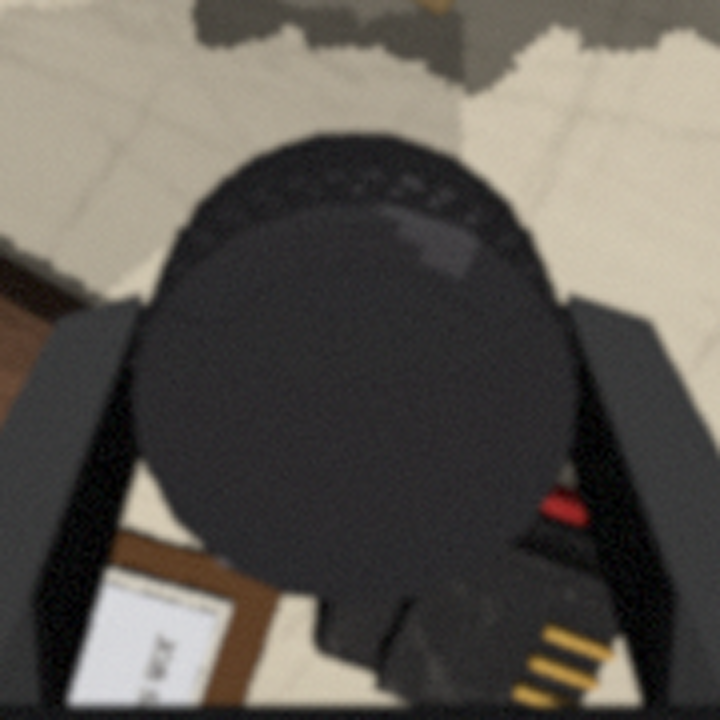

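```bash
python3 -m pendant '[{"rx":-0.1,"ry":-0.1,"rz":-0.55,"tx":0.7,"ty":0.05,"tz":0,"grip":1},{"rx":-0.1,"ry":-0.1,"rz":-0.55,"tx":0.7,"ty":0.08,"tz":0.3,"grip":1},{"rx":-0.1,"ry":-0.06,"rz":-0.5,"tx":0.6,"ty":0.1,"tz":0.4,"grip":1},{"rx":0,"ry":0,"rz":0,"tx":0,"ty":0,"tz":0.3,"grip":1},{"rx":0,"ry":0,"rz":0,"tx":0,"ty":0,"tz":0,"grip":1}]'
python3 - <<'E'
from h import *
dn=lambda w: Rtool([0,0,-1],[np.cos(w),np.sin(w),0])
need([.5211,-.1793,.27],dn(np.radians(120)))
E
```

```text
time_s: 6.83
ee_pos: [0.5217, -0.1739, 0.2657]
eef_rot: [-3.138, -0.004, 2.098]
force: [-0.4, -1.4, -1.6]
grip_width: 0.0578
t 6.83 pos [ 0.5217 -0.1739  0.2657] rpy [-3.138 -0.004  2.098] F [-0.4 -1.4 -1.6] w 0.0578 q [-0.39  0.33  1.56 -0.    1.25 -0.91]
shift units(40mm) tool axes [-0.11 -0.08 -0.11]   turn units(4deg) [-0.06 -0.05  0.05]
shift units in TARGET axes [-0.11 -0.08 -0.11]
```

```bash
python3 -m pendant '[{"rx":-0.05,"ry":-0.05,"rz":0,"tx":-0.1,"ty":-0.08,"tz":0.2,"grip":1},{"rx":0,"ry":0,"rz":0,"tx":0,"ty":0,"tz":0.2,"grip":1},{"rx":0,"ry":0,"rz":0,"tx":0,"ty":0,"tz":0.2,"grip":1},{"rx":0,"ry":0,"rz":0,"tx":0,"ty":0,"tz":0,"grip":1}]'
python3 - <<'E'
from h import *
dn=lambda w: Rtool([0,0,-1],[np.cos(w),np.sin(w),0])
need([.5211,-.1793,.235],dn(np.radians(120)))
shot("side","s1"); shot("wrist","w8"); need([.5211,-.1793,.235],dn(np.radians(120)))
crop("s1",225,120,325,200,7,"c12")
E
```

```text
time_s: 7.17
ee_pos: [0.5211, -0.1785, 0.2396]
eef_rot: [-3.141, 0.0, 2.098]
force: [-0.1, 0.3, -0.4]
grip_width: 0.0578
t 7.17 pos [ 0.5211 -0.1785  0.2396] rpy [-3.141  0.     2.098] F [-0.1  0.3 -0.4] w 0.0578 q [-0.4   0.36  1.59 -0.    1.19 -0.92]
shift units(40mm) tool axes [-0.02 -0.01  0.12]   turn units(4deg) [-0.    0.01  0.06]
shift units in TARGET axes [-0.02 -0.01  0.12]
['fx', 'fy', 'cx', 'cy', 'world_from_camera']
['fx', 'fy', 'cx', 'cy', 'world_from_camera']
t 7.27 pos [ 0.5215 -0.1786  0.2411] rpy [3.141e+00 2.000e-03 2.099e+00] F [0.4 0.5 0.7] w 0.0578 q [-0.4   0.36  1.59 -0.    1.19 -0.92]
shift units(40mm) tool axes [-0.01 -0.02  0.15]   turn units(4deg) [0.01 0.02 0.06]
shift units in TARGET axes [-0.01 -0.02  0.15]
```

View pics/c12.png

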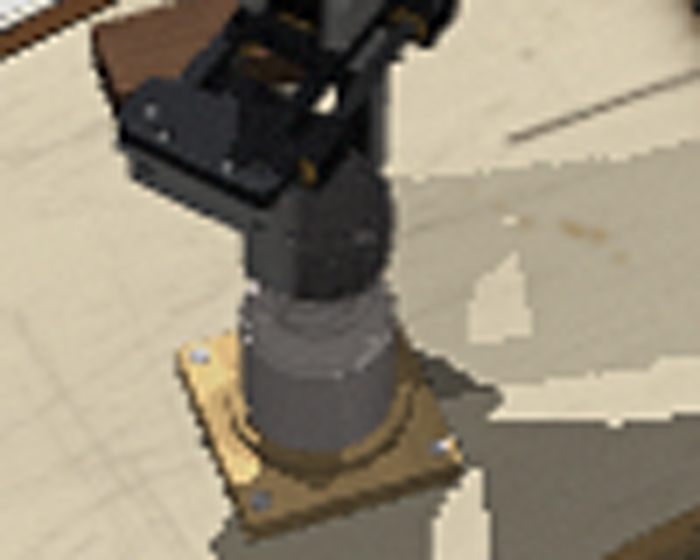

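View pics/w8.png

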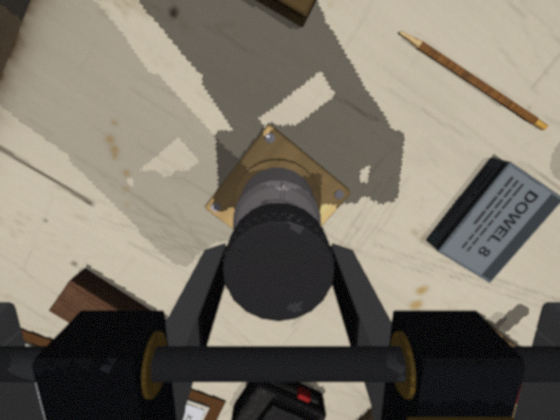

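Run:
```python
from h import *
c=np.array([.5206,-.1784,0])
for z in(.06,.118,.13,.16): print(z,((proj("s1",c+[0,0,z])-[225,120])*7).round(1))
K,T=load("s1"); r=T[:3,0]; r=r*[1,1,0]; r/=np.linalg.norm(r)
for R_,zz in((.0335,.06),(.029,.133),(.029,.16)): print(R_,zz,[((proj("s1",c+s*R_*r+[0,0,zz])-[225,120])*7).round(1) for s in(-1,1)])
im=cv2.resize(cv2.imread("pics/s1.png")[140:190,250:295],None,fx=12,fy=12,interpolation=cv2.INTER_CUBIC); im=cv2.convertScaleAbs(im,alpha=2.2); cv2.imwrite("pics/c13.png",im)
```

```text
0.06 [319.2 343.9]
0.118 [318.8 262.1]
0.13 [318.7 244.5]
0.16 [318.5 199.3]
0.0335 0.06 [array([241.1, 343.3]), array([397.2, 344.6])]
0.029 0.133 [array([248.2, 239.4]), array([389.1, 240.6])]
0.029 0.16 [array([246.9, 198.7]), array([390. , 199.9])]
```

View pics/c13.png

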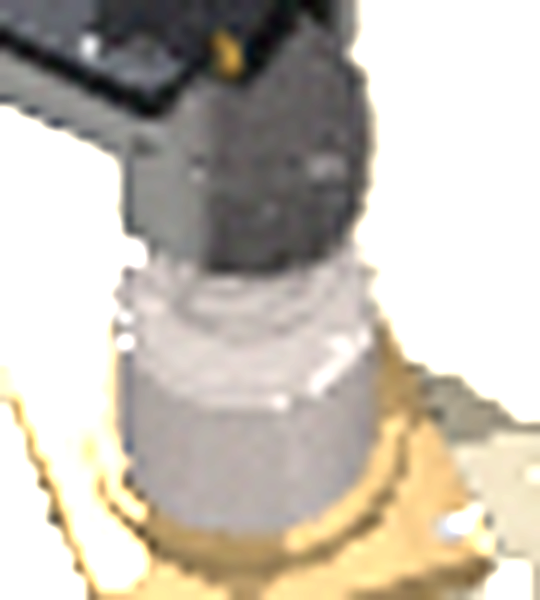

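The side view shows the lid centred over the neck; its right edge is within 1 mm of the predicted line. I'll lower in small steps and watch force and height.

```bash
python3 -m pendant '[{"rx":0,"ry":0,"rz":0,"tx":-0.01,"ty":-0.02,"tz":0.15,"grip":1},{"rx":0,"ry":0,"rz":0,"tx":0,"ty":0,"tz":0.1,"grip":1},{"rx":0,"ry":0,"rz":0,"tx":0,"ty":0,"tz":0.1,"grip":1},{"rx":0,"ry":0,"rz":0,"tx":0,"ty":0,"tz":0.06,"grip":1}]'
python3 - <<'E'
from h import *
dn=lambda w: Rtool([0,0,-1],[np.cos(w),np.sin(w),0])
need([.5211,-.1793,.217],dn(np.radians(120)))
E
```

```text
time_s: 7.6
ee_pos: [0.5215, -0.1803, 0.2247]
eef_rot: [3.139, 0.004, 2.097]
force: [0.1, -0.4, -0.2]
grip_width: 0.0578
t 7.6 pos [ 0.5215 -0.1803  0.2247] rpy [3.139 0.004 2.097] F [ 0.1 -0.4 -0.2] w 0.0578 q [-0.4   0.38  1.61 -0.    1.15 -0.93]
shift units(40mm) tool axes [0.03 0.   0.19]   turn units(4deg) [0.03 0.05 0.04]
shift units in TARGET axes [0.03 0.   0.19]
```

```bash
python3 -m pendant '[{"rx":0.03,"ry":0.05,"rz":0,"tx":0.02,"ty":0,"tz":0.08,"grip":1},{"rx":0,"ry":0,"rz":0,"tx":0,"ty":0,"tz":0.06,"grip":1},{"rx":0,"ry":0,"rz":0,"tx":0,"ty":0,"tz":0.06,"grip":1}]'
python3 - <<'E'
from h import *
dn=lambda w: Rtool([0,0,-1],[np.cos(w),np.sin(w),0])
need([.5211,-.1793,.217],dn(np.radians(120)))
E
```

```text
time_s: 7.85
ee_pos: [0.5212, -0.1796, 0.2158]
eef_rot: [3.141, 0.0, 2.097]
force: [-0.1, -0.1, -0.8]
grip_width: 0.0578
t 7.85 pos [ 0.5212 -0.1796  0.2158] rpy [3.141 0.    2.097] F [-0.1 -0.1 -0.8] w 0.0578 q [-0.4   0.39  1.61  0.    1.14 -0.92]
shift units(40mm) tool axes [ 0.01  0.   -0.03]   turn units(4deg) [0.   0.   0.04]
shift units in TARGET axes [ 0.01  0.   -0.03]
```

```bash
python3 -m pendant '[{"rx":0,"ry":0,"rz":0,"tx":0,"ty":0,"tz":0.05,"grip":1},{"rx":0,"ry":0,"rz":0,"tx":0,"ty":0,"tz":0.05,"grip":1}]'
```

```text
time_s: 8.02
ee_pos: [0.5213, -0.1797, 0.2121]
eef_rot: [3.141, 0.001, 2.097]
force: [-9.1, 3.4, 27.4]
grip_width: 0.0575
```

```bash
python3 -m pendant '[{"rx":0,"ry":0,"rz":0,"tx":0,"ty":0,"tz":0.05,"grip":1}]'
```

```text
time_s: 8.1
ee_pos: [0.5215, -0.1797, 0.212]
eef_rot: [3.14, 0.002, 2.097]
force: [-14.5, 5.2, 34.4]
grip_width: 0.0576
```

Run:
```python
from h import *
shot("side","s2"); shot("wrist","w9"); o=ctrl.get_obs(); print(o["time_s"],o["ee_pos"],o["force"],o["moment"])
im=cv2.resize(cv2.imread("pics/s2.png")[140:190,250:295],None,fx=12,fy=12,interpolation=cv2.INTER_CUBIC); im=cv2.convertScaleAbs(im,alpha=2.2); 
a=cv2.resize(cv2.imread("pics/w9.png")[120:340,180:380],None,fx=2.7,fy=2.7,interpolation=cv2.INTER_CUBIC); a=cv2.convertScaleAbs(a,alpha=2)[:600]
h=min(a.shape[0],im.shape[0]); cv2.imwrite("pics/c14.png",cv2.resize(np.hstack([im[:h],a[:h]]),(800,450)))
```

```text
['fx', 'fy', 'cx', 'cy', 'world_from_camera']
['fx', 'fy', 'cx', 'cy', 'world_from_camera']
8.2 [ 0.52150988 -0.17974158  0.21209928] [-8.07730442  3.47833802 20.35837857] [ 0.61549377  1.63152805 -0.07126472]
```

View pics/c14.png

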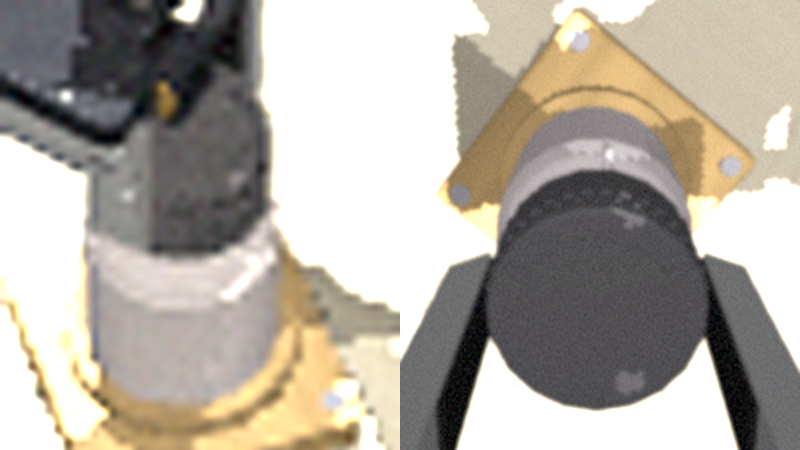

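Run:
```python
from h import *
K,T=load("s1"); c=np.array([.5206,-.1784,0]); d=(T[:3,3]-c)*[1,1,0]; d/=np.linalg.norm(d)
for z in(.098,.1012,.1074,.115,.13,.135,.14): print(z,proj("s1",c+.029*d+[0,0,z]).round(2))
for f in("s1","s2"):
    g=cv2.cvtColor(cv2.imread("pics/%s.png"%f),cv2.COLOR_BGR2GRAY)
    for u in(268,270,272): print(f,u,list(g[156:174,u]))
```

```text
0.098 [270.6 169.6]
0.1012 [270.6  168.96]
0.1074 [270.59 167.7 ]
0.115 [270.58 166.15]
0.13 [270.57 163.05]
0.135 [270.56 162.  ]
0.14 [270.56 160.95]
s1 268 [np.uint8(38), np.uint8(39), np.uint8(36), np.uint8(33), np.uint8(34), np.uint8(31), np.uint8(29), np.uint8(84), np.uint8(80), np.uint8(95), np.uint8(85), np.uint8(86), np.uint8(93), np.uint8(98), np.uint8(98), np.uint8(102), np.uint8(93), np.uint8(97)]
s1 270 [np.uint8(41), np.uint8(35), np.uint8(37), np.uint8(36), np.uint8(39), np.uint8(38), np.uint8(37), np.uint8(70), np.uint8(84), np.uint8(96), np.uint8(86), np.uint8(90), np.uint8(88), np.uint8(98), np.uint8(99), np.uint8(99), np.uint8(94), np.uint8(97)]
s1 272 [np.uint8(39), np.uint8(50), np.uint8(40), np.uint8(36), np.uint8(38), np.uint8(34), np.uint8(32), np.uint8(70), np.uint8(90), np.uint8(85), np.uint8(89), np.uint8(84), np.uint8(93), np.uint8(99), np.uint8(98), np.uint8(104), np.uint8(94), np.uint8(103)]
s2 268 [np.uint8(44), np.uint8(44), np.uint8(43), np.uint8(45), np.uint8(44), np.uint8(44), np.uint8(44), np.uint8(38), np.uint8(39), np.uint8(41), np.uint8(39), np.uint8(35), np.uint8(82), np.uint8(100), np.uint8(99), np.uint8(101), np.uint8(95), np.uint8(99)]
s2 270 [np.uint8(44), np.uint8(43), np.uint8(43), np.uint8(45), np.uint8(47), np.uint8(37), np.uint8(39), np.uint8(32), np.uint8(39), np.uint8(41), np.uint8(38), np.uint8(35), np.uint8(67), np.uint8(100), np.uint8(99), np.uint8(98), np.uint8(95), np.uint8(99)]
s2 272 [np.uint8(44), np.uint8(43), np.uint8(44), np.uint8(46), np.uint8(45), np.uint8(43), np.uint8(36), np.uint8(39), np.uint8(37), np.uint8(36), np.uint8(32), np.uint8(30), np.uint8(69), np.uint8(100), np.uint8(99), np.uint8(102), np.uint8(96), np.uint8(96)]
```

The side view puts the lid's lower edge at z≈0.107, about 11 mm below the rim. So it is resting on the thread, level. I'll ease the push, give way to the sideways force, and hold for step 1.

```bash
python3 -m pendant '[{"rx":0,"ry":0,"rz":0,"tx":0.02,"ty":-0.02,"tz":0.01,"grip":1},{"rx":0,"ry":0,"rz":0,"tx":0,"ty":0,"tz":0.01,"grip":1},{"rx":0,"ry":0,"rz":0,"tx":0,"ty":0,"tz":0.01,"grip":1}]'
python3 -c "
from h import *
o=ctrl.get_obs();print(o['force'],o['moment'],o['eef_rot'])"
```

```text
time_s: 8.45
ee_pos: [0.5209, -0.1795, 0.2125]
eef_rot: [3.138, 0.005, 2.097]
force: [-0.9, 0.1, 2.6]
grip_width: 0.0581
[-0.93177176  0.0703715   2.63802548] [-0.00577592  0.08383511 -0.01006398] [3.13800409 0.00467932 2.0973062 ]
```

```bash
python3 -m pendant '[{"rx":0,"ry":0,"rz":-0.6,"tx":0,"ty":0,"tz":0.02,"grip":1},{"rx":0,"ry":0,"rz":-1,"tx":0,"ty":0,"tz":0.02,"grip":1},{"rx":0,"ry":0,"rz":-1,"tx":0,"ty":0,"tz":0.02,"grip":1},{"rx":0,"ry":0,"rz":-1,"tx":0,"ty":0,"tz":0.02,"grip":1}]'
python3 - <<'E'
from h import *
dn=lambda w: Rtool([0,0,-1],[np.cos(w),np.sin(w),0])
need([.5207,-.1787,.2121],dn(np.radians(172)))
E
```

```text
time_s: 8.78
ee_pos: [0.5222, -0.1798, 0.2135]
eef_rot: [3.136, 0.01, 2.355]
force: [-5.9, 3.3, 14.8]
grip_width: 0.0579
t 8.78 pos [ 0.5222 -0.1798  0.2135] rpy [3.136 0.01  2.355] F [-5.9  3.3 14.8] w 0.0579 q [-0.4   0.39  1.62  0.    1.12 -1.18]
shift units(40mm) tool axes [ 0.05 -0.01  0.03]   turn units(4deg) [ 0.02  0.17 -9.27]
shift units in TARGET axes [0.04 0.02 0.03]
```

```bash
python3 -m pendant '[{"rx":0,"ry":0.08,"rz":-1,"tx":0.03,"ty":0,"tz":0.02,"grip":1},{"rx":0,"ry":0.05,"rz":-1,"tx":0,"ty":0,"tz":0.02,"grip":1},{"rx":0,"ry":0,"rz":-1,"tx":0,"ty":0,"tz":0.02,"grip":1},{"rx":0,"ry":0,"rz":-1,"tx":0,"ty":0,"tz":0.02,"grip":1}]'
python3 - <<'E'
from h import *
dn=lambda w: Rtool([0,0,-1],[np.cos(w),np.sin(w),0])
need([.5207,-.1787,.2121],dn(np.radians(172)))
E
```

```text
time_s: 9.12
ee_pos: [0.5226, -0.1792, 0.2142]
eef_rot: [3.136, 0.008, 2.648]
force: [-1.2, 3.1, 6.2]
grip_width: 0.0577
t 9.12 pos [ 0.5226 -0.1792  0.2142] rpy [3.136 0.008 2.648] F [-1.2  3.1  6.2] w 0.0577 q [-0.4   0.39  1.62  0.    1.13 -1.48]
shift units(40mm) tool axes [ 0.05 -0.01  0.05]   turn units(4deg) [ 0.05  0.13 -5.07]
shift units in TARGET axes [0.05 0.01 0.05]
```

```bash
python3 -m pendant '[{"rx":0,"ry":0.08,"rz":-0.8,"tx":0.04,"ty":0,"tz":0.03,"grip":1},{"rx":0,"ry":0.05,"rz":-0.8,"tx":0,"ty":0,"tz":0.04,"grip":1},{"rx":0,"ry":0,"rz":-0.8,"tx":0,"ty":0,"tz":0.05,"grip":1},{"rx":0,"ry":0,"rz":-0.8,"tx":0,"ty":0,"tz":0.05,"grip":1}]'
python3 - <<'E'
from h import *
dn=lambda w: Rtool([0,0,-1],[np.cos(w),np.sin(w),0])
need([.5207,-.1787,.2121],dn(np.radians(172)))
E
```

```text
time_s: 9.45
ee_pos: [0.5219, -0.1789, 0.2078]
eef_rot: [3.138, 0.003, 2.884]
force: [0.5, 0.0, -0.3]
grip_width: 0.0578
t 9.45 pos [ 0.5219 -0.1789  0.2078] rpy [3.138e+00 3.000e-03 2.884e+00] F [ 0.5  0.  -0.3] w 0.0578 q [-0.4   0.4   1.62  0.    1.12 -1.71]
shift units(40mm) tool axes [ 0.03 -0.   -0.11]   turn units(4deg) [ 0.05  0.04 -1.69]
shift units in TARGET axes [ 0.03  0.   -0.11]
```

It is dropping: TCP z fell from 0.2142 to 0.2078 with no force. I'll follow it down.

```bash
python3 -m pendant '[{"rx":0,"ry":0,"rz":-0.6,"tx":0.01,"ty":0,"tz":0.05,"grip":1},{"rx":0,"ry":0,"rz":-0.3,"tx":0,"ty":0,"tz":0.04,"grip":1},{"rx":0,"ry":0,"rz":0,"tx":0,"ty":0,"tz":0.03,"grip":1}]'
python3 - <<'E'
from h import *
dn=lambda w: Rtool([0,0,-1],[np.cos(w),np.sin(w),0])
need([.5207,-.1787,.2051],dn(np.radians(172))); shot("side","s3")
g=cv2.cvtColor(cv2.imread("pics/s3.png"),cv2.COLOR_BGR2GRAY)
for u in(268,270,272): print(u,g[160:176,u].tolist())
E
```

```text
time_s: 9.7
ee_pos: [0.5223, -0.1791, 0.2062]
eef_rot: [3.139, 0.006, 2.954]
force: [-7.3, 2.6, 16.9]
grip_width: 0.058
t 9.7 pos [ 0.5223 -0.1791  0.2062] rpy [3.139 0.006 2.954] F [-7.3  2.6 16.9] w 0.058 q [-0.4   0.4   1.62  0.    1.11 -1.78]
shift units(40mm) tool axes [0.04 0.   0.03]   turn units(4deg) [ 0.04  0.09 -0.68]
shift units in TARGET axes [0.04 0.01 0.03]
['fx', 'fy', 'cx', 'cy', 'world_from_camera']
268 [49, 68, 68, 50, 35, 37, 38, 39, 41, 78, 98, 103, 94, 98, 78, 82]
270 [53, 62, 67, 53, 52, 53, 57, 57, 56, 62, 99, 96, 92, 97, 80, 79]
272 [67, 65, 67, 65, 67, 64, 67, 67, 66, 81, 98, 102, 96, 97, 80, 81]
```

Bottomed at TCP 0.2062, 7.9 mm below the top of the thread, so the lid origin is about 16.8 mm below the rim: it is in the starts. Now I'll tighten clockwise.

```bash
python3 -m pendant '[{"rx":0,"ry":0.05,"rz":0.3,"tx":0.03,"ty":0,"tz":0.01,"grip":1},{"rx":0,"ry":0,"rz":0.8,"tx":0,"ty":0,"tz":0.01,"grip":1},{"rx":0,"ry":0,"rz":1,"tx":0,"ty":0,"tz":0.01,"grip":1},{"rx":0,"ry":0,"rz":1,"tx":0,"ty":0,"tz":0.01,"grip":1},{"rx":0,"ry":0,"rz":1,"tx":0,"ty":0,"tz":0.01,"grip":1},{"rx":0,"ry":0,"rz":1,"tx":0,"ty":0,"tz":0.01,"grip":1}]' 45
python3 - <<'E'
from h import *
dn=lambda w: Rtool([0,0,-1],[np.cos(w),np.sin(w),0])
need([.521,-.1787,.203],dn(np.radians(90))); print(ctrl.get_obs()["moment"])
E
```

```text
time_s: 10.25
ee_pos: [0.5227, -0.1798, 0.2065]
eef_rot: [3.138, 0.009, 2.585]
force: [-3.4, -3.5, 4.8]
grip_width: 0.0579
t 10.25 pos [ 0.5227 -0.1798  0.2065] rpy [3.138 0.009 2.585] F [-3.4 -3.5  4.8] w 0.0579 q [-0.4   0.4   1.62  0.    1.11 -1.41]
shift units(40mm) tool axes [0.05 0.   0.09]   turn units(4deg) [ 0.12  0.09 14.53]
shift units in TARGET axes [ 0.03 -0.04  0.09]
[-0.85027412  0.57250203  0.07562863]
```

```bash
python3 -m pendant '[{"rx":0.05,"ry":0.05,"rz":1,"tx":0.03,"ty":-0.01,"tz":0.02,"grip":1},{"rx":0.05,"ry":0,"rz":1,"tx":0,"ty":0,"tz":0.02,"grip":1},{"rx":0,"ry":0,"rz":1,"tx":0,"ty":0,"tz":0.02,"grip":1},{"rx":0,"ry":0,"rz":1,"tx":0,"ty":0,"tz":0.02,"grip":1},{"rx":0,"ry":0,"rz":1,"tx":0,"ty":0,"tz":0.02,"grip":1}]' 45
python3 - <<'E'
from h import *
dn=lambda w: Rtool([0,0,-1],[np.cos(w),np.sin(w),0])
need([.521,-.1787,.203],dn(np.radians(90))); print(ctrl.get_obs()["moment"])
E
```

```text
time_s: 10.67
ee_pos: [0.5226, -0.1805, 0.2048]
eef_rot: [-3.141, 0.011, 2.219]
force: [-7.6, -1.7, 9.6]
grip_width: 0.0572
t 10.67 pos [ 0.5226 -0.1805  0.2048] rpy [-3.141  0.011  2.219] F [-7.6 -1.7  9.6] w 0.0572 q [-0.4   0.4   1.62 -0.01  1.11 -1.04]
shift units(40mm) tool axes [ 0.06 -0.    0.04]   turn units(4deg) [0.05 0.15 9.28]
shift units in TARGET axes [ 0.05 -0.04  0.05]
[-0.42827861  1.69266265  0.16007536]
```

```bash
python3 -m pendant '[{"rx":0,"ry":0.08,"rz":1,"tx":0.04,"ty":-0.01,"tz":0.02,"grip":1},{"rx":0,"ry":0.05,"rz":1,"tx":0.01,"ty":-0.01,"tz":0.02,"grip":1},{"rx":0,"ry":0,"rz":1,"tx":0,"ty":-0.01,"tz":0.02,"grip":1},{"rx":0,"ry":0,"rz":1,"tx":0,"ty":0,"tz":0.02,"grip":1},{"rx":0,"ry":0,"rz":1,"tx":0,"ty":0,"tz":0.02,"grip":1}]' 45
python3 - <<'E'
from h import *
dn=lambda w: Rtool([0,0,-1],[np.cos(w),np.sin(w),0])
need([.521,-.1787,.203],dn(np.radians(90))); print(ctrl.get_obs()["moment"])
E
```

```text
time_s: 11.08
ee_pos: [0.5218, -0.1806, 0.2035]
eef_rot: [3.136, 0.006, 1.852]
force: [-8.7, -3.4, 15.6]
grip_width: 0.0578
t 11.08 pos [ 0.5218 -0.1806  0.2035] rpy [3.136 0.006 1.852] F [-8.7 -3.4 15.6] w 0.0578 q [-0.4   0.4   1.63 -0.    1.1  -0.68]
shift units(40mm) tool axes [ 0.05 -0.01  0.01]   turn units(4deg) [0.09 0.08 4.03]
shift units in TARGET axes [ 0.05 -0.02  0.01]
[-0.75232549  1.97962229  0.27513089]
```

```bash
python3 -m pendant '[{"rx":0.04,"ry":0.05,"rz":1,"tx":0.03,"ty":-0.01,"tz":0.02,"grip":1},{"rx":0.04,"ry":0.03,"rz":0.8,"tx":0.01,"ty":0,"tz":0.02,"grip":1},{"rx":0,"ry":0,"rz":0.8,"tx":0,"ty":0,"tz":0.02,"grip":1}]' 45
python3 - <<'E'
from h import *
dn=lambda w: Rtool([0,0,-1],[np.cos(w),np.sin(w),0])
need([.521,-.1787,.203],dn(np.radians(90))); print(ctrl.get_obs()["moment"])
E
```

```text
time_s: 11.33
ee_pos: [0.5215, -0.1808, 0.2035]
eef_rot: [3.14, 0.005, 1.661]
force: [-11.7, -2.3, 15.7]
grip_width: 0.0578
t 11.33 pos [ 0.5215 -0.1808  0.2035] rpy [3.14  0.005 1.661] F [-11.7  -2.3  15.7] w 0.0578 q [-0.4   0.4   1.62 -0.    1.11 -0.49]
shift units(40mm) tool axes [ 0.05 -0.01  0.01]   turn units(4deg) [0.03 0.07 1.29]
shift units in TARGET axes [ 0.05 -0.01  0.01]
[-0.61474726  2.17091746  0.63227064]
```

```bash
python3 -m pendant '[{"rx":0,"ry":0.03,"rz":0.8,"tx":0.02,"ty":-0.01,"tz":0.02,"grip":1},{"rx":0,"ry":0,"rz":0.8,"tx":0,"ty":0,"tz":0.02,"grip":1}]' 45
python3 - <<'E'
from h import *
dn=lambda w: Rtool([0,0,-1],[np.cos(w),np.sin(w),0])
need([.521,-.1787,.203],dn(np.radians(90))); print(ctrl.get_obs()["moment"])
shot("wrist","w10"); crop("w10",180,140,380,330,4,"c15")
im=cv2.imread("pics/c15.png"); cv2.imwrite("pics/c15.png",cv2.resize(cv2.convertScaleAbs(im,alpha=3),(630,600)))
E
```

```text
time_s: 11.5
ee_pos: [0.5208, -0.1818, 0.2034]
eef_rot: [3.139, 0.008, 1.547]
force: [-9.2, -8.0, 12.7]
grip_width: 0.0573
t 11.5 pos [ 0.5208 -0.1818  0.2034] rpy [3.139 0.008 1.547] F [-9.2 -8.  12.7] w 0.0573 q [-0.4   0.4   1.63 -0.01  1.11 -0.37]
shift units(40mm) tool axes [0.08 0.   0.01]   turn units(4deg) [ 0.03  0.11 -0.34]
shift units in TARGET axes [0.08 0.01 0.01]
[-1.82506469  2.08366681  1.54258479]
['fx', 'fy', 'cx', 'cy', 'world_from_camera']
```

View pics/c15.png

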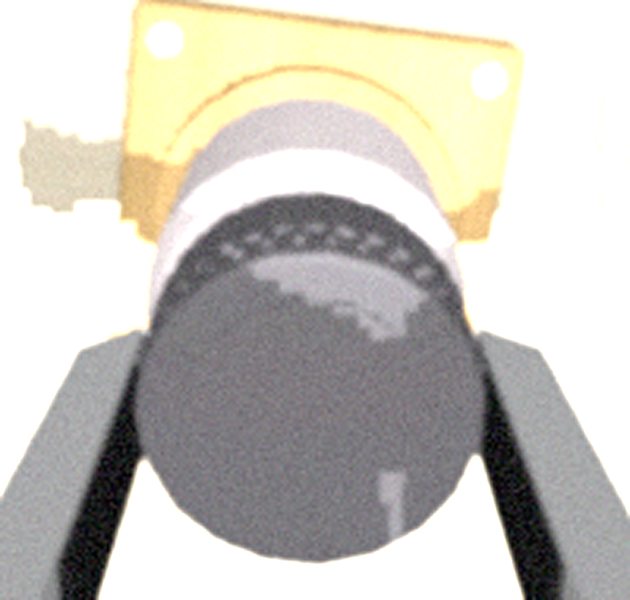

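```bash
python3 -m pendant '[{"rx":0,"ry":0,"rz":0.8,"tx":0.03,"ty":0,"tz":0.02,"grip":1},{"rx":0,"ry":0,"rz":0.8,"tx":0,"ty":0,"tz":0.02,"grip":1}]' 55
python3 - <<'E'
from h import *
dn=lambda w: Rtool([0,0,-1],[np.cos(w),np.sin(w),0])
need([.521,-.1787,.203],dn(np.radians(90))); print(ctrl.get_obs()["moment"])
E
```

```text
time_s: 11.72
ee_pos: [0.52, -0.1841, 0.2034]
eef_rot: [3.139, 0.016, 1.432]
force: [-9.8, -9.6, 13.0]
grip_width: 0.0572
t 11.72 pos [ 0.52   -0.1841  0.2034] rpy [3.139 0.016 1.432] F [-9.8 -9.6 13. ] w 0.0572 q [-0.4   0.4   1.63 -0.02  1.11 -0.25]
shift units(40mm) tool axes [0.14 0.01 0.01]   turn units(4deg) [ 0.02  0.24 -1.99]
shift units in TARGET axes [0.13 0.02 0.01]
[-1.79187907  2.23002327  1.28385339]
```

The torque rose to 1.5 N m and then the pads slipped, so the lid is at the stop. Releasing.

```bash
python3 -m pendant '[{"rx":0,"ry":0,"rz":0,"tx":0,"ty":0,"tz":0,"grip":-1},{"rx":0,"ry":0,"rz":0,"tx":0,"ty":0,"tz":0,"grip":-1},{"rx":0,"ry":0,"rz":0,"tx":0,"ty":0,"tz":-0.02,"grip":-1},{"rx":0,"ry":0,"rz":0,"tx":0,"ty":0,"tz":-0.02,"grip":-1},{"rx":0,"ry":0,"rz":0,"tx":0,"ty":0,"tz":-0.02,"grip":-1}]'
python3 -m pendant '[{"rx":0,"ry":0,"rz":0,"tx":0,"ty":0,"tz":-0.3,"grip":-1},{"rx":0,"ry":0,"rz":0,"tx":0,"ty":0,"tz":-0.8,"grip":-1},{"rx":0,"ry":0,"rz":0,"tx":-0.3,"ty":0,"tz":-1,"grip":-1},{"rx":0,"ry":0,"rz":0,"tx":-0.8,"ty":0,"tz":-0.5,"grip":-1},{"rx":0,"ry":0,"rz":0,"tx":-0.8,"ty":0,"tz":0,"grip":-1},{"rx":0,"ry":0,"rz":0,"tx":-0.3,"ty":0,"tz":0,"grip":-1},{"rx":0,"ry":0,"rz":0,"tx":0,"ty":0,"tz":0,"grip":-1}]'
python3 - <<'E'
from h import *
shot("wrist","w11"); shot("side","s4"); shot("top","t4")
K,T=load("w11"); print(T[:3,3],ctrl.get_obs()["ee_pos"],ctrl.get_obs()["force"])
E
```

```text
time_s: 12.13
ee_pos: [0.5198, -0.1843, 0.2049]
eef_rot: [3.141, 0.016, 1.43]
force: [0.2, 0.1, -0.5]
grip_width: 0.0871
time_s: 12.72
ee_pos: [0.5072, -0.2705, 0.32]
eef_rot: [3.14, 0.017, 1.436]
force: [-0.5, 1.7, -0.5]
grip_width: 0.0939
['fx', 'fy', 'cx', 'cy', 'world_from_camera']
['fx', 'fy', 'cx', 'cy', 'world_from_camera']
['fx', 'fy', 'cx', 'cy', 'world_from_camera']
[ 0.5192637  -0.18465977  0.3986543 ] [ 0.50763282 -0.26797933  0.3185678 ] [ 0.20006345 -0.26772623 -0.67800715]
```

View pics/w11.png

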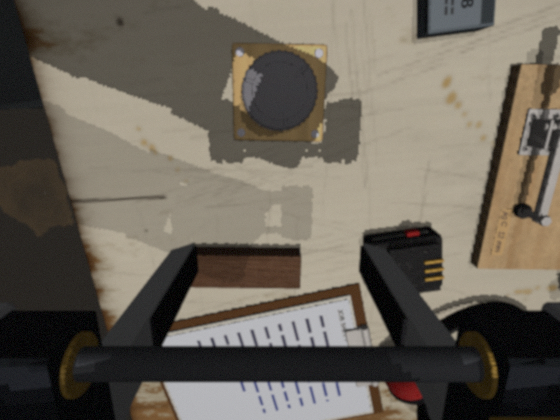

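The hand is clear and the lid sits on the jar at (280,90). I'll read the lug bars now.

Run:
```python
from h import *
im=cv2.imread("pics/w11.png")[40:145,228:333]; im=cv2.resize(im,None,fx=7,fy=7,interpolation=cv2.INTER_CUBIC)[:600]
a=cv2.convertScaleAbs(im,alpha=2.5); cv2.imwrite("pics/c16.png",a)
im=cv2.imread("pics/s4.png")[140:190,245:300]; cv2.imwrite("pics/c17.png",cv2.resize(im,None,fx=12,fy=12,interpolation=cv2.INTER_CUBIC))
```

```text
(no output)
```

View pics/c16.png

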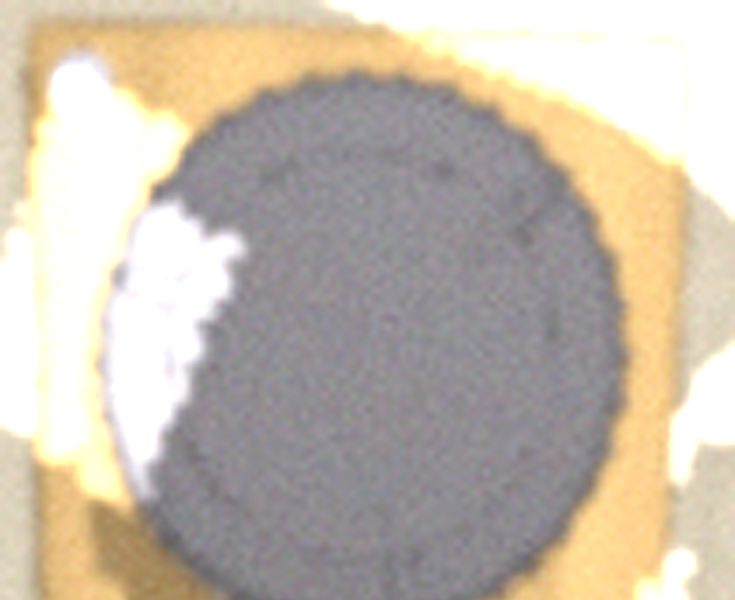

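View pics/c17.png

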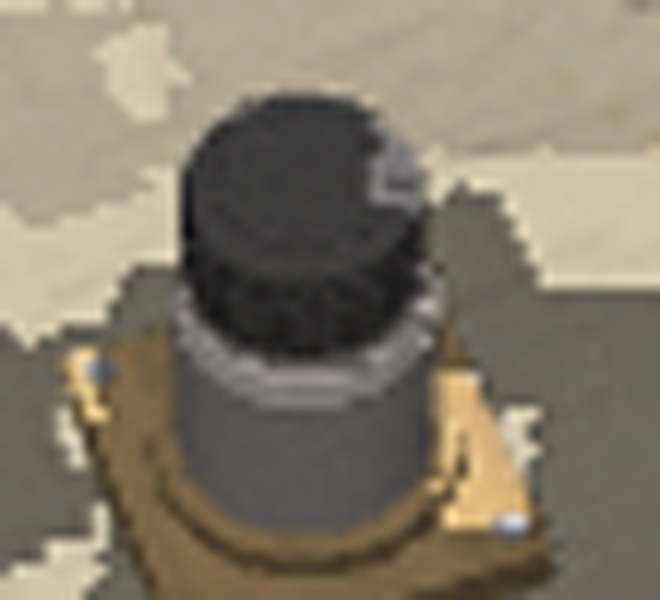

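Run:
```python
from h import *
f=lambda L:[(228-.4+x/7,40-.4+y/7) for x,y in L]
im=cv2.imread("pics/w11.png"); hsv=cv2.cvtColor(im,cv2.COLOR_BGR2HSV)
m=np.zeros(im.shape[:2],np.uint8); cv2.circle(m,(280,90),45,1,-1); g=((hsv[...,1]<50)&m.astype(bool)).astype(np.uint8); 
c=plane("w11",*f([(365,341)])[0],.130); print("lid centre at z=.13",c)
b=np.array([plane("w11",u,v,.130) for u,v in f([(532,217),(402,575),(135,285)])])-c
print(np.degrees(np.arctan2(b[:,1],b[:,0])),np.linalg.norm(b,axis=1)); print([ (np.degrees(np.arctan2(y,x))-33.5+60)%120-60 for x,y in b[:,:2]])
K,T=load("s1"); cc=np.array([.5206,-.1784,0]); d=(T[:3,3]-cc)*[1,1,0]; d/=np.linalg.norm(d)
g=cv2.cvtColor(cv2.imread("pics/s4.png"),cv2.COLOR_BGR2GRAY)
for u in(268,270,272): print(g[162:176,u].tolist())
for z in(.098,.0995,.101): print(z,proj("s4",cc+.029*d+[0,0,z]))
# level: side ellipse of lid top
print("exp top centre",proj("s4",cc+[0,0,.130]), proj("w11",cc+[0,0,.130]),"meas",f([(365,341)]))
```

```text
lid centre at z=.13 [ 0.52187502 -0.17612341  0.13      ]
[ 27.3181194  -88.10553672 159.37001555] [0.02153613 0.02471035 0.02515505]
[np.float64(-6.181880602937795), np.float64(-1.60553672206197), np.float64(5.870015550442531)]
[64, 50, 40, 44, 34, 31, 31, 50, 95, 146, 121, 126, 80, 88]
[62, 48, 46, 39, 42, 42, 40, 37, 96, 145, 118, 124, 83, 83]
[64, 41, 49, 44, 42, 44, 41, 56, 95, 149, 119, 124, 86, 84]
0.098 [270.59893094 169.60142655]
0.0995 [270.59745048 169.29968348]
0.101 [270.59596743 168.99741202]
exp top centre [270.52692251 154.92486512] [278.46605962  91.73148071] meas [(279.74285714285713, 88.31428571428572)]
```

```bash
python3 -m pendant '[{"rx":0,"ry":0,"rz":0,"tx":-0.7,"ty":0,"tz":-0.3,"grip":-1},{"rx":0,"ry":0,"rz":0,"tx":-0.9,"ty":0,"tz":0,"grip":-1},{"rx":0,"ry":0,"rz":0,"tx":-0.4,"ty":0,"tz":0,"grip":-1},{"rx":0,"ry":0,"rz":0,"tx":0,"ty":0,"tz":0,"grip":-1}]'
python3 - <<'E'
from h import *
im=shot("wrist","w12")
im=cv2.imread("pics/w12.png")[100:260,190:370]; im=cv2.resize(im,None,fx=4.4,fy=4.4,interpolation=cv2.INTER_CUBIC)[:600,:800]
cv2.imwrite("pics/c18.png",cv2.convertScaleAbs(im,alpha=2.2))
E
```

```text
time_s: 13.2
ee_pos: [0.4988, -0.3434, 0.3301]
eef_rot: [-3.137, 0.012, 1.446]
force: [-0.0, -0.2, -0.2]
grip_width: 0.0941
['fx', 'fy', 'cx', 'cy', 'world_from_camera']
```

View pics/c18.png

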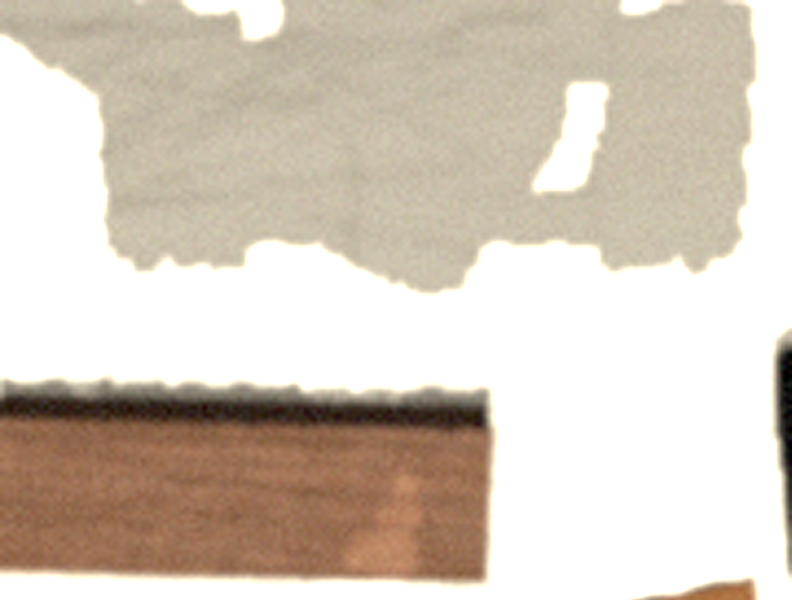

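The jar left the frame because I went the wrong way. I'll move back towards it, staying high.

```bash
python3 -m pendant '[{"rx":0,"ry":0,"rz":0,"tx":0.7,"ty":0.1,"tz":-0.3,"grip":-1},{"rx":0,"ry":0,"rz":0,"tx":0.9,"ty":0.1,"tz":-0.1,"grip":-1},{"rx":0,"ry":0,"rz":0,"tx":0.9,"ty":0.1,"tz":0,"grip":-1},{"rx":0,"ry":0,"rz":0,"tx":0.8,"ty":0,"tz":0,"grip":-1},{"rx":0,"ry":0,"rz":0,"tx":0.2,"ty":0,"tz":0,"grip":-1},{"rx":0,"ry":0,"rz":0,"tx":0,"ty":0,"tz":0,"grip":-1}]'
python3 - <<'E'
from h import *
im=shot("wrist","w13"); print(proj("w13",[.5206,-.1784,.13]))
im=cv2.imread("pics/w13.png")[95:235,205:360]; im=cv2.resize(im,None,fx=5,fy=5,interpolation=cv2.INTER_CUBIC)[:600,:800]
cv2.imwrite("pics/c19.png",cv2.convertScaleAbs(im,alpha=2.2))
E
```

```text
time_s: 13.75
ee_pos: [0.5293, -0.1904, 0.3412]
eef_rot: [-3.13, 0.007, 1.449]
force: [0.8, 0.3, 0.2]
grip_width: 0.0936
['fx', 'fy', 'cx', 'cy', 'world_from_camera']
[269.01685264 192.46681626]
```

View pics/c19.png

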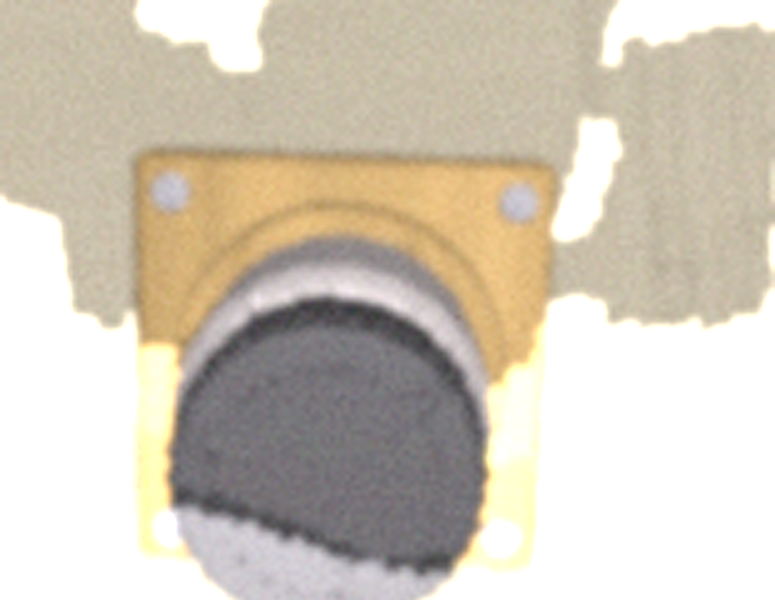

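Run:
```python
from h import *
im=cv2.imread("pics/w13.png")[145:225,230:310]; im=cv2.resize(im,None,fx=7.4,fy=7.4,interpolation=cv2.INTER_CUBIC)
L=cv2.cvtColor(im,cv2.COLOR_BGR2GRAY); L=cv2.createCLAHE(6,(6,6)).apply(cv2.GaussianBlur(L,(0,0),3)); cv2.imwrite("pics/c20.png",L)
```

```text
(no output)
```

View pics/c20.png

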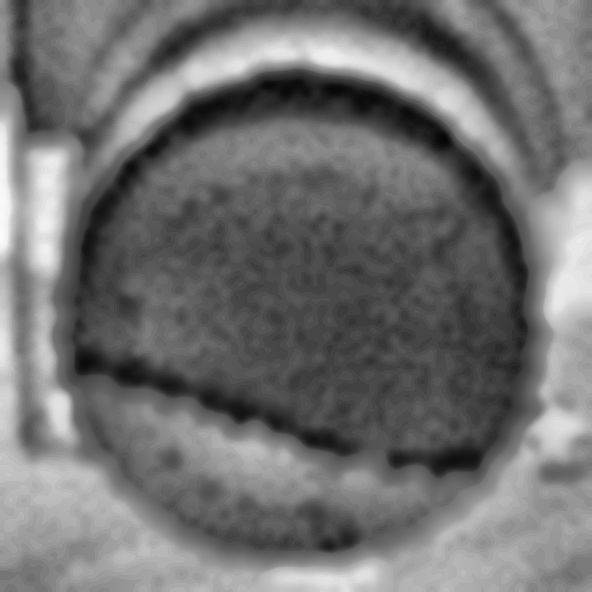

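Run:
```python
from h import *
f=lambda L:[(230-.4+x/7.4,145-.4+y/7.4) for x,y in L]
c=plane("w13",*f([(302,332)])[0],.130)
b=np.array([plane("w13",u,v,.130) for u,v in f([(332,525),(338,535)])])-c
print(c,np.degrees(np.arctan2(b[:,1],b[:,0])),[(np.degrees(np.arctan2(y,x))-33.5+60)%120-60 for x,y in b[:,:2]])
```

```text
[ 0.52218226 -0.17582221  0.13      ] [-88.73433219 -87.54201392] [np.float64(-2.2343321926322233), np.float64(-1.04201391636947)]
```

Run:
```python
from h import *
a=cv2.imread("pics/top0.png").astype(int);b=cv2.imread("pics/t4.png").astype(int);
for n,(x0,y0,x1,y1) in dict(small=(225,203,258,242),tape=(210,150,255,200),bottle=(268,130,295,170),dowel=(298,162,340,192),screw=(276,258,306,298),marker=(190,284,242,300),pencil=(280,180,292,240)).items(): print(n,np.abs(a-b)[y0:y1,x0:x1].mean().round(1))
```

```text
small 18.3
tape 15.2
bottle 15.5
dowel 15.0
screw 21.0
marker 16.6
pencil 20.3
```

View pics/t4.png

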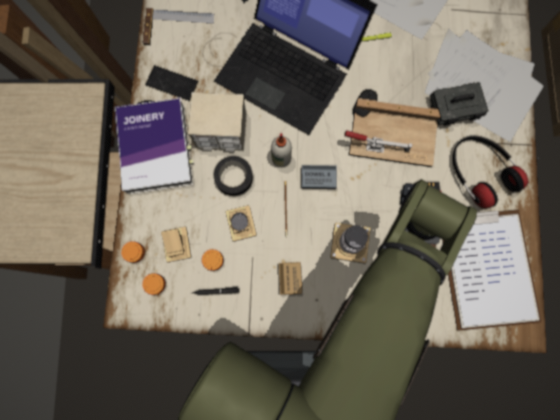

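The top view shows the lid on the jar at (355,238) and rest_large empty at (177,243). The small lid (239,222) and the bystanders in view are where they were. The brightness difference is only exposure, and the arm hides the battery and the offcut. The hand is clear, so I'm handing in.

```bash
python3 -c "
from station import ctrl
o=ctrl.get_obs();print(o['time_s'],o['force'],o['joint_vel'].round(3)); print(ctrl.hand_in())"
```

```text
13.8 [-0.88643484 -0.53818131 -0.52066204] [-0.052  0.017 -0.023 -0.007  0.002 -0.027]
the job is handed in; nothing more can be done
None
```

I closed the jar with the larger lid and handed the job in at 13.8 s. Hand-in gave no verdict, so success rests on my own checks below.

**What was done**
1. I took the larger lid off its rest, 58 mm between the jaws.
2. I rested it level on the thread, with its lower edge about 11 mm below the rim.
3. I turned it anticlockwise about 45° until it dropped about 8 mm, to roughly 16.8 mm below the rim.
4. I tightened it clockwise until the torque reached about 1.5 N m and the pads slipped. Then I released it and drew the hand clear.

**Last checks**
- **Height:** in the side view the lid's lower edge is at about 0.098 m, which is 20 mm below the rim.
- **Turn:** the clearest lug bar is within about 2° of the stop. An earlier, poorer view scattered by ±6° around it.
- **Bystanders:** by eye in the top view, the small lid, tape, bottle, cartons, marker and pencil had not moved. The arm hid the battery and the walnut offcut in that picture. Both showed in wrist pictures, but I did not measure them.

**What disagreed**
- **Centring:** the wrist camera put the lid's centre about 3 mm off my earlier jar estimate, inside the 4 mm limit. That camera also read lengths 3–5% short. With lugs 43 mm across on a 40 mm neck, the lid can sit at most about 1.5 mm off centre.
- **In the hand:** the lid probably slid up 3–4 mm when it first pressed on the thread, so I took its later heights from that contact and the side view.

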